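Pack the last two sample tubes into the round canister

ROBOT

A 6-joint arm with a two-finger parallel gripper is mounted at the origin on a cart in front of the work surface, level with it; the furniture and walls round the work are solid. World frame = base frame: x ahead of the robot, y to its left, z up, the work surface at z = 0. Lengths are in m, angles in rad, forces in N, time in s.
With the tool pointing down it reaches from about 0.3 to 0.875 m from the base axis. Payload 6.4 kg.
Tool frame: the origin (TCP) lies at the very end of the fingers, on their centre line; the grasp point (between the pads) lies 19 mm behind it; z points along the fingers, y is the direction in which the jaws open and shut (so a half turn about z gives the same grasp; the last joint's range is limited). The gripper opens to 85 mm and grips with 20 to 120 N. Pads are 22 mm wide; open, the fingers measure 114 mm over their backs; the gripper's body (76 mm by 85 mm) begins 54 mm behind the grasp point. The pads swing forward as they close: fully open they stand 13 mm farther back than shut.
Start: joints at [-1.388, 0.181, 1.607, -0, 1.354, -0.206], TCP at [0.218, -0.532, 0.231] pointing down, gripper open.
Joint ranges: [-2.99, 2.99], [-0.89, 2.07], [0.3, 2.58], [-1.14, 4.28], [0, 2.63], [-3.12, 3.12]. Speed limits (rad/s): [2.57, 2.57, 3.01, 3.14, 3.14, 3.14].

INTERFACE

Orientations are given as a unit quaternion [w, x, y, z].
In Python, from bench import telemetry, imaging, ctrl gives the robot as it stands.
- The arm moves only by the shell command python3 -m pendant 'ROWS' [OPENING]. ROWS is JSON, a list that holds one entry, the list of rows, each a list of 6 numbers: the shift along the tool's x, y, z in units of 200 mm (1.0 is 200 mm), then the turn, a rotation vector about the tool's x, y, z in units of pi rad (1.0 is pi rad). In form: [[[tx, ty, tz, rx, ry, rz], ...]]. A call has 1 to 12 rows; each row shifts and turns the pose as measured when the row begins, along the tool's axes as they then stand; what a row does not reach is not made up. A row lasts 1/8 s, in which the tool goes at most 62.5 mm and 10.7 degrees, less where a joint would pass 70% of its speed; a pose out of reach is approached as far as the arm can. A call with a number of a shift or a turn outside -1 to 1 is refused whole. A call with a gripper value outside its range is refused whole. OPENING is the closure, from 0 (fully open) to 1 (shut), set as the call begins (- or left out, the last holds). The fingers move at their own pace and stop on an object; the grip force is fixed at half the most. Time passes only in rows, so rows that do not move let the fingers close. It gives the time, the measured TCP pose, the force and the opening at its end, in the units of the state.
- telemetry.get_obs(): the state, without advancing time (a new reading comes with each control period).
- imaging.camera(name): name is "side" or "top"; returns a dict with "pixels" (420x560x3 uint8, blue, green, red), "vfov" (degrees; the focal length in pixels is half the picture's height over the tangent of half this angle, whatever the lens; pixels are square), "cx", "cy" (the principal point, pixels), "R" (3x3) and "t" (3): a world point X has camera coordinates R X + t. Camera axes: x right, y down, z forward; pixel columns grow to the right and rows downward; lengths in m; the calibration is good to about 2 mm. A picture is of the moment at which its call begins. There is no depth.
- ctrl.hand_in(): hands the job in, once; it reports no verdict.
The state is a dict: "time_s": time; "q": joint angles; "dq": joint speeds; "joint_efforts": joint torques, N m; "eef_pos": TCP position; "eef_rot": TCP orientation; "wrist_force": force on the tool from outside, world axes, zero at the start; "torque": the same for the moment, N m; "opening": opening from 0.0 (shut) to 1.0 (fully open).
Only numpy, scipy, OpenCV 4.12 (cv2) and the standard library are available. Lean on these libraries where they do the work, as an engineer would, in place of code of your own. Each camera call takes 0.05 s, during which the arm holds its last target.

TASK

Add the blue-capped and the orange-capped tube to the five green-capped ones in the round canister, so that all seven stand upright on its floor, packed one in the middle and six round it. The green-capped tubes have wandered and leave room for only one more, so push them together inside the canister, taking none out; but one of the outer ones is fixed to the floor and only feel tells which, so do not force it: if they will not give one way round, push the other way. Leave the dropper bottle and the flat tin where they are.

Things in the scene. Friction and masses are not known exactly. Their poses are not given: they have to be found in the camera images.
- canister: round open aluminium canister screwed to the table by a 128 mm flange; bore 97 mm (walls 48.5 mm from the axis), outside 109 mm, rim 78 mm high, inner floor 8 mm above its origin; origin: on the axis at table level, z up. No cells inside: seven tubes fit only as one in the middle and six close round it, with about 7 mm to spare across the bore. The four outer tubes start unevenly round the wall, with one gap wide enough for a tube and three that are not
- tube_in_1: Green cap: one of the five already in the canister, alike in looks; they stand loose and slide when pushed (under 2 N), but one of the four outer ones is fixed to the floor (a different one each time); screw-cap sample tube, plain cylinder 30 mm across (cap; body 28.4 mm) and 100 mm tall, cap = top 18.5 mm, foot bevelled 1.2 x 1.5 mm, about 60 g, smooth (friction about 0.3); origin: centre of its underside, z along its axis to the cap
- tube_in_2: Green cap: one of the five already in the canister, alike in looks; they stand loose and slide when pushed (under 2 N), but one of the four outer ones is fixed to the floor (a different one each time); screw-cap sample tube, plain cylinder 30 mm across (cap; body 28.4 mm) and 100 mm tall, cap = top 18.5 mm, foot bevelled 1.2 x 1.5 mm, about 60 g, smooth (friction about 0.3); origin: centre of its underside, z along its axis to the cap
- tube_in_3: Green cap: one of the five already in the canister, alike in looks; they stand loose and slide when pushed (under 2 N), but one of the four outer ones is fixed to the floor (a different one each time); screw-cap sample tube, plain cylinder 30 mm across (cap; body 28.4 mm) and 100 mm tall, cap = top 18.5 mm, foot bevelled 1.2 x 1.5 mm, about 60 g, smooth (friction about 0.3); origin: centre of its underside, z along its axis to the cap
- tube_in_4: Green cap: one of the five already in the canister, alike in looks; they stand loose and slide when pushed (under 2 N), but one of the four outer ones is fixed to the floor (a different one each time); screw-cap sample tube, plain cylinder 30 mm across (cap; body 28.4 mm) and 100 mm tall, cap = top 18.5 mm, foot bevelled 1.2 x 1.5 mm, about 60 g, smooth (friction about 0.3); origin: centre of its underside, z along its axis to the cap
- tube_in_5: Green cap: one of the five already in the canister, alike in looks; they stand loose and slide when pushed (under 2 N), but one of the four outer ones is fixed to the floor (a different one each time); screw-cap sample tube, plain cylinder 30 mm across (cap; body 28.4 mm) and 100 mm tall, cap = top 18.5 mm, foot bevelled 1.2 x 1.5 mm, about 60 g, smooth (friction about 0.3); origin: centre of its underside, z along its axis to the cap
- tube_blue: Blue cap: tube to be added, standing loose on the table; screw-cap sample tube, plain cylinder 30 mm across (cap; body 28.4 mm) and 100 mm tall, cap = top 18.5 mm, foot bevelled 1.2 x 1.5 mm, about 60 g, smooth (friction about 0.3); origin: centre of its underside, z along its axis to the cap
- tube_orange: Orange cap: tube to be added, standing loose on the table; screw-cap sample tube, plain cylinder 30 mm across (cap; body 28.4 mm) and 100 mm tall, cap = top 18.5 mm, foot bevelled 1.2 x 1.5 mm, about 60 g, smooth (friction about 0.3); origin: centre of its underside, z along its axis to the cap
- dropper_bottle: bystander: brown dropper bottle, 33 mm across, 102 mm tall; origin: centre of its underside
- flat_tin: bystander: flat round steel tin, 114 mm across, 17 mm high; origin: centre of its underside

How it is judged:
On the way:
1. one of the two new tubes stands upright on the canister's floor (((z of tube_blue in the frame of canister below 0.0115 m and horizontal distance between tube_blue and canister below 0.038 m and angle between tube_blue's own z axis and vertical below 0.09 rad) or (z of tube_orange in the frame of canister below 0.0115 m and horizontal distance between tube_orange and canister below 0.038 m and angle between tube_orange's own z axis and vertical below 0.09 rad))), for 0.2 s.
At the end, for the whole second after the job is handed in: All seven tubes stand inside the canister: underside within 3.5 mm of its floor, axis within 38 mm of the canister's axis, tilted less than 0.09 rad, released and at rest (z of each of tube_in_1, tube_in_2, tube_in_3, tube_in_4, tube_in_5, tube_blue, tube_orange in the frame of canister below 0.0115 m and horizontal distance between each of tube_in_1, tube_in_2, tube_in_3, tube_in_4, tube_in_5, tube_blue, tube_orange and canister below 0.038 m and angle between each of tube_in_1, tube_in_2, tube_in_3, tube_in_4, tube_in_5, tube_blue, tube_orange's own z axis and vertical below 0.09 rad and linear speed of each of tube_in_1, tube_in_2, tube_in_3, tube_in_4, tube_in_5, tube_blue, tube_orange below 0.02 m/s and contact force between the fingers and tube_in_1 below 0.05 N and contact force between the fingers and tube_in_2 below 0.05 N and contact force between the fingers and tube_in_3 below 0.05 N and contact force between the fingers and tube_in_4 below 0.05 N and contact force between the fingers and tube_in_5 below 0.05 N and contact force between the fingers and tube_blue below 0.05 N and contact force between the fingers and tube_orange below 0.05 N); the robot touches nothing.
It fails at once if a tube is forced: a new tube presses on a green-capped one with over 40 N (contact force between any of tube_blue, tube_orange and tube_in_1 above 40 N or contact force between any of tube_blue, tube_orange and tube_in_2 above 40 N or contact force between any of tube_blue, tube_orange and tube_in_3 above 40 N or contact force between any of tube_blue, tube_orange and tube_in_4 above 40 N or contact force between any of tube_blue, tube_orange and tube_in_5 above 40 N).
It fails at once if a green-capped tube is lifted 40 mm or tips over (z of any of tube_in_1, tube_in_2, tube_in_3, tube_in_4, tube_in_5 in the frame of canister above 0.048 m or angle between any of tube_in_1, tube_in_2, tube_in_3, tube_in_4, tube_in_5's own z axis and vertical above 0.7 rad).
It fails at once if a new tube is knocked over (angle between any of tube_blue, tube_orange's own z axis and vertical above 0.9 rad).
It fails at once if a bystander (dropper bottle, flat tin) is moved more than 25 mm (distance of any of dropper_bottle, flat_tin from where it was at the start of the episode above 0.025 m).
It also fails if it takes over 67 s, if anything falls off the work surface, if the arm or the gripper's body presses on something with over 40 N, if the wrist force passes 120 N, or if a joint passes its speed limit or range.

## Working session

There is one attempt and no reset: what is moved stays moved. The work goes in short steps, Python scripts to look and compute and a shell command to move; the robot and the scene stay as the last step left them, time stands still between calls to the robot, and variables do not carry over. Pictures are saved under pics/ and viewed, and the job is handed in when it is done.

```bash
ls; mkdir -p pics; python3 - <<'E'
from bench import telemetry, imaging, ctrl
import cv2
o=telemetry.get_obs()
for k,v in o.items(): print(k,v)
for n in("side","top"):
    c=imaging.camera(n); cv2.imwrite(f"pics/{n}0.png",c["pixels"]); print(n,c["vfov"],c["cx"],c["cy"],c["R"],c["t"])
E
```

```text
pics
time_s 0.0
q [-1.38832320e+00  1.81519150e-01  1.60800402e+00  8.67657788e-06
  1.35378822e+00 -2.06268561e-01]
dq [ 0.00123353 -0.00142245 -0.00219554  0.00081598 -0.00251099 -0.00167497]
joint_efforts [-7.96823824e-04 -4.44869864e+01 -3.51340413e+01 -2.31924914e-04
  9.13056516e-03 -2.81565065e-05]
eef_pos [ 0.21787349 -0.53153569  0.23039838]
eef_rot [-8.59253964e-04  9.81169203e-01  1.93148274e-01  1.44596763e-05]
wrist_force [ 1.17150895 -0.08162896  0.15537005]
torque [-0.03191828 -0.02495569  0.00539579]
opening 1.0029376529200393
side 55.62136174720599 283.26017081756925 210.22673497475148 [[-0.99079538 -0.13431354  0.01686358]
 [-0.09306511  0.58539718 -0.8053875 ]
 [ 0.09830256 -0.79954363 -0.59250873]] [0.56127119 0.12544684 0.77229574]
top 53.56399901087166 282.9786995046226 203.9154104181966 [[-0.02786643 -0.99950812  0.01438691]
 [-0.98661239  0.02518765 -0.16112599]
 [ 0.16068436 -0.01868431 -0.98682898]] [-0.04242507  0.59915848  0.79661607]
```

View pics/side0.png

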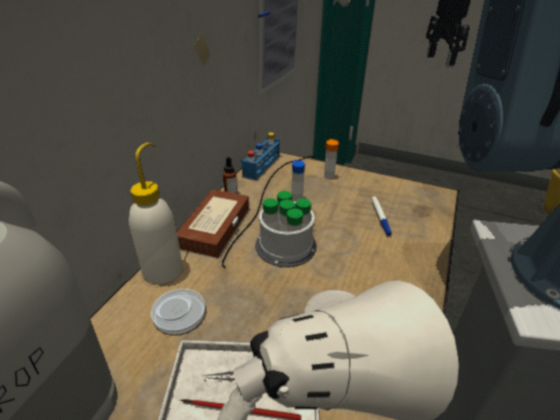

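View pics/top0.png

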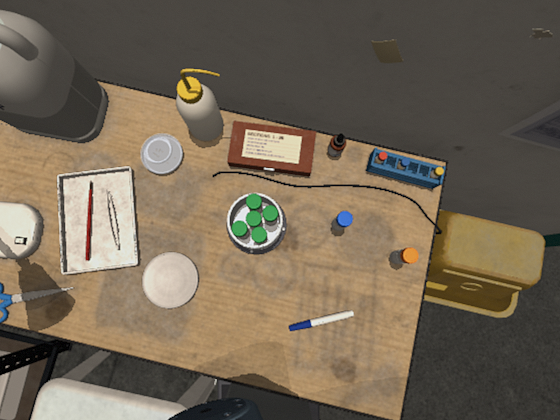

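The top picture shows the canister at about (255,222) with five green caps, the blue cap at (344,219) and the orange at (410,256). The dropper bottle is at (338,145) and the flat tin is one of the round discs. Next I'll zoom and segment.

```bash
cat > h.py <<'E'
import numpy as np, cv2
from bench import telemetry, imaging
def ray(c,u,v,z):
    f=c["pixels"].shape[0]/2/np.tan(np.radians(c["vfov"])/2)
    R=np.array(c["R"]);t=np.array(c["t"])
    d=R.T@np.array([(u-c["cx"])/f,(v-c["cy"])/f,1]); C=-R.T@t
    return C+d*(z-C[2])/d[2]
def proj(c,X):
    f=c["pixels"].shape[0]/2/np.tan(np.radians(c["vfov"])/2)
    p=np.array(c["R"])@np.array(X)+np.array(c["t"]); return np.array([f*p[0]/p[2]+c["cx"],f*p[1]/p[2]+c["cy"]])
def crop(c,name,X,w=60,s=8):
    u,v=proj(c,X).astype(int); h=int(w*.75)
    im=c["pixels"][max(0,v-h):v+h,max(0,u-w):u+w]
    cv2.imwrite("pics/"+name,cv2.resize(im,None,fx=s*0.8,fy=s*0.8,interpolation=cv2.INTER_CUBIC)); print("crop origin",u-w,v-h,"scale",s*.8)
E
python3 - <<'E'
from h import *
c=imaging.camera("top"); s=imaging.camera("side")
print(ray(c,255,222,.078),ray(c,344,219,.1),ray(c,410,256,.1),ray(c,338,145,.1),ray(c,171,280,.017),ray(c,162,154,.017))
crop(c,"ct.png",ray(c,255,222,.09),50); crop(s,"cs.png",ray(c,255,222,.09),50)
E
```

```text
[ 0.55882476 -0.0024406   0.078     ] [ 0.5574932  -0.17258161  0.1       ] [ 0.48434585 -0.29313922  0.1       ] [ 0.70350792 -0.16833733  0.1       ] [0.45155828 0.17386577 0.017     ] [0.71795535 0.19714279 0.017     ]
crop origin 205 184 scale 6.4
crop origin 238 172 scale 6.4
```

View pics/ct.png

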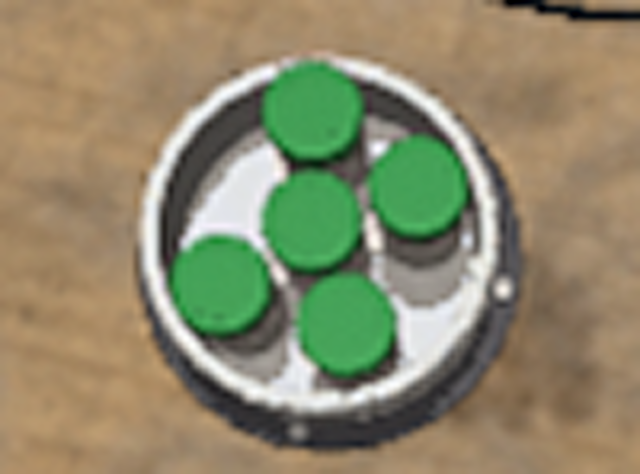

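View pics/cs.png

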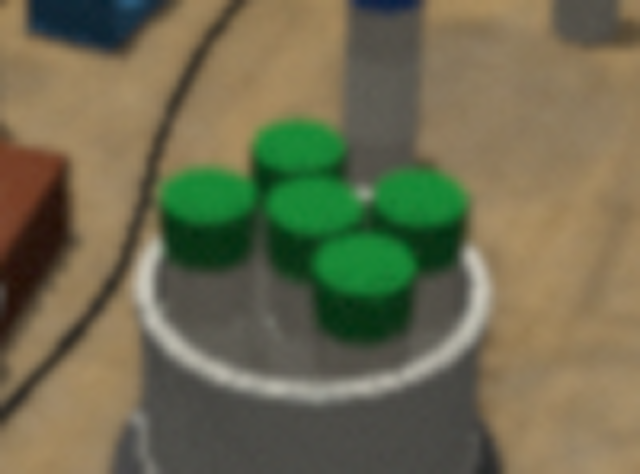

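The top crop shows five caps at crop (313,110), (420,187), (312,220), (221,285), (347,324), with the wide gap at the left/top-left. I'll fit circles on both cameras.

```bash
cat >> h.py <<'E'
RANGES={"green":((45,90,40),(85,255,255)),"blue":((105,120,40),(130,255,255)),"orange":((5,150,120),(20,255,255))}
from scipy.optimize import least_squares
def caps(c,col,z,minA=40):
    """connected/blurry caps of one colour: bright top faces only; blob -> world at z"""
    hsv=cv2.cvtColor(c["pixels"],cv2.COLOR_BGR2HSV); m=cv2.inRange(hsv,*[np.array(a) for a in RANGES[col]])
    n,l,st,ce=cv2.connectedComponentsWithStats(m,connectivity=4)
    return [(st[i,4],ce[i],ray(c,*ce[i],z)) for i in range(1,n) if st[i,4]>minA]
def measure(c,z,col="green",win=None,up=6,hi=None):
    im=c["pixels"]
    big=cv2.resize(im,None,fx=up,fy=up,interpolation=cv2.INTER_CUBIC)
    return big
E
python3 - <<'E'
from h import *
c=imaging.camera("top"); s=imaging.camera("side")
hsv=cv2.cvtColor(c["pixels"],cv2.COLOR_BGR2HSV)
for p in [(254,201),(270,213),(254,218),(240,229),(259,235),(344,219),(410,256)]: print(p,hsv[p[1],p[0]],hsv[p[1]-3,p[0]],c["pixels"][p[1],p[0]])
for col,z in(("green",.108),("blue",.1),("orange",.1)):
    for r in caps(c,col,z): print("top",col,r)
    for r in caps(s,col,z): print("side",col,r)
# expected cap diam px
print(proj(c,[.56,-.015,.108])-proj(c,[.56,.015,.108]))
# rim
X=np.array([.5588,-.0024])
th=np.arange(0,2*np.pi,.3)
hs=cv2.cvtColor(c["pixels"],cv2.COLOR_BGR2GRAY).astype(np.float32)
E
```

```text
(254, 201) [ 66 148 160] [ 66 150 160] [ 87 160  67]
(270, 213) [ 67 147 161] [ 67 146 162] [ 89 161  68]
(254, 218) [ 66 147 160] [ 66 145 162] [ 87 160  68]
(240, 229) [ 66 144 163] [ 66 149 161] [ 88 163  71]
(259, 235) [ 66 145 164] [ 66 147 163] [ 90 164  71]
(344, 219) [109 175 210] [109 176 210] [210 117  66]
(410, 256) [ 16 184 224] [ 16 186 224] [ 62 150 224]
top green (np.int32(595), array([255.17815126, 217.88067227]), array([ 0.56298191, -0.00440352,  0.108     ]))
top green (np.int32(202), array([270.05445545, 212.98019802]), array([ 0.57154129, -0.03250713,  0.108     ]))
top green (np.int32(199), array([238.95979899, 228.31658291]), array([0.54413172, 0.02618407, 0.108     ]))
side green (np.int32(941), array([287.62167906, 206.75451647]), array([0.55838539, 0.01183384, 0.108     ]))
top blue (np.int32(64), array([404.90625, 161.78125]), array([ 0.66657212, -0.29725808,  0.1       ]))
top blue (np.int32(195), array([344.15384615, 218.72307692]), array([ 0.55801524, -0.17290192,  0.1       ]))
top blue (np.int32(135), array([300.08888889, 325.28888889]), array([ 0.36470
[... 457 characters left out ...]
 0.1       ]))
top orange (np.int32(43), array([299.25581395, 132.09302326]), array([ 0.7315637, -0.0933905,  0.1      ]))
top orange (np.int32(323), array([304.38080495, 156.42105263]), array([ 0.68201437, -0.10167892,  0.1       ]))
top orange (np.int32(199), array([410.03015075, 255.09547739]), array([ 0.48602842, -0.29332644,  0.1       ]))
top orange (np.int32(45), array([445.2       , 259.55555556]), array([ 0.47591477, -0.35898421,  0.1       ]))
side orange (np.int32(64), array([331.859375, 142.25    ]), array([ 0.48516219, -0.28882536,  0.1       ]))
side orange (np.int32(93), array([194.56989247, 234.4516129 ]), array([0.70998548, 0.10851074, 0.1       ]))
[16.01541149 -0.41425644]
```

```bash
cat >> h.py <<'E'
def softmask(c,col="green"):
    p=c["pixels"].astype(np.float32); b,g,r=p[...,0],p[...,1],p[...,2]
    if col=="green": return np.clip((g-np.maximum(b,r))/60,0,1)
    if col=="blue": return np.clip((b-r)/100,0,1)
    return np.clip((r-b)/120,0,1)
def render(c,ctrs,z,u0,v0,W,H,up=4,h=.0185,top=False,r=.015):
    im=np.zeros((H*up,W*up),np.uint8)
    th=np.linspace(0,2*np.pi,40,endpoint=False)
    for x,y in ctrs:
        zs=[z] if top else [z,z-h]
        P=np.array([proj(c,[x+r*np.cos(a),y+r*np.sin(a),zz]) for zz in zs for a in th])
        P=(P-[u0-.5,v0-.5])*up-.5
        hull=cv2.convexHull((P*16).astype(np.int32))
        cv2.fillConvexPoly(im,hull,255,cv2.LINE_AA,4)
    im=cv2.resize(im,(W,H),interpolation=cv2.INTER_AREA).astype(np.float32)/255
    return cv2.GaussianBlur(im,(0,0),.8)
def fitcaps(c,ctrs,z,col="green"):
    ctrs=np.array(ctrs,float); P=np.array([proj(c,[x,y,z]) for x,y in ctrs])
    u0,v0=(P.min(0)-16).astype(int); u1,v1=(P.max(0)+18).astype(int)
    S=softmask(c,col)[v0:v1,u0:u1]
    def f(p): return (render(c,p.reshape(-1,2)/100,z,u0,v0,u1-u0,v1-v0)-S).ravel()
    best=least_squares(f,ctrs.ravel()*100,diff_step=.01/2,x_scale=1.0,method='trf')
    best=least_squares(f,best.x,diff_step=.003)
    return best.x.reshape(-1,2)/100, float(np.sqrt(np.mean(best.fun**2)))
def fitrim(c,x0):
    g=cv2.cvtColor(c["pixels"],cv2.COLOR_BGR2GRAY).astype(np.float32); sat=cv2.cvtColor(c["pixels"],cv2.COLOR_BGR2HSV)[...,1].astype(np.float32)
    g=g-sat
    th=np.linspace(0,2*np.pi,180,endpoint=False)
    from scipy.optimize import minimize
    def f(p):
        P=np.array([proj(c,[p[0]/100+r*np.cos(a),p[1]/100+r*np.sin(a),.078]) for r in(.0498,.0515,.0532) for a in th],np.float32)
        v=cv2.remap(g,P[:,0].reshape(1,-1),P[:,1].reshape(1,-1),cv2.INTER_LINEAR)
        return -float(np.clip(v,0,180).mean())
    r=minimize(f,np.array(x0)*100,method='Nelder-Mead',options=dict(initial_simplex=np.array([x0,[x0[0]+.005,x0[1]],[x0[0],x0[1]+.005]])*100))
    return r.x/100,r.fun
E
python3 - <<'E'
from h import *
c=imaging.camera("top"); s=imaging.camera("side")
g0=[ray(c,205+u/6.4,184+v/6.4,.108)[:2] for u,v in[(313,110),(420,187),(312,220),(221,285),(347,324)]]
A,ea=fitcaps(c,g0,.108); B,eb=fitcaps(s,g0,.108)
ra=fitrim(c,[.559,-.0024]); rb=fitrim(s,[.559,-.0024])
print(ea,eb,ra,rb)
for a,b in zip(A,B): 
    d=a-ra[0]; e=b-rb[0]; print(a.round(4),b.round(4),(d*1e3).round(1),"r",(np.hypot(*d)*1e3).round(1),"az",np.degrees(np.arctan2(d[1],d[0])).round(1)," side r",(np.hypot(*e)*1e3).round(1),np.degrees(np.arctan2(e[1],e[0])).round(1))
for col,x in(("blue",[.557,-.172]),("orange",[.485,-.293])):
    print(col,fitcaps(c,[x],.1,col),fitcaps(s,[x],.1,col))
for k in(c,s): print("cam",-np.array(k["R"]).T@np.array(k["t"]))
E
```

```text
0.10726755112409592 0.1485155075788498 (array([ 0.56347495, -0.00118658]), np.float64(-170.48631286621094)) (array([0.56163088, 0.00123396]), np.float64(-90.16065979003906))
[ 0.5968 -0.0011] [ 0.5942 -0.0018] [33.3  0.1] r 33.3 az 0.1  side r 32.7 -5.2
[ 0.573  -0.0321] [ 0.5698 -0.0283] [  9.5 -31. ] r 32.4 az -73.0  side r 30.7 -74.5
[ 0.5637 -0.0008] [ 0.5602 -0.0013] [0.3 0.4] r 0.5 az 55.4  side r 2.9 -119.7
[0.5453 0.0269] [0.5452 0.0204] [-18.2  28.1] r 33.5 az 122.9  side r 25.2 130.7
[ 0.5326 -0.01  ] [ 0.5331 -0.0081] [-30.9  -8.8] r 32.1 az -164.1  side r 30.0 -161.8
blue (array([[ 0.55934547, -0.17456104]]), 0.10172580927610397) (array([[ 0.55800138, -0.17375017]]), 0.14881063997745514)
orange (array([[ 0.48699745, -0.29646121]]), 0.4229563772678375) (array([[ 0.48474689, -0.29465966]]), 0.059609223157167435)
cam [ 0.4619512  -0.04261137  0.88327419]
cam [0.49186098 0.61943423 0.54916024]
```

```bash
cat >> h.py <<'E'
from scipy.spatial.transform import Rotation as Ro
def st(v=True):
    o=telemetry.get_obs(); w,x,y,z=o["eef_rot"]; R=Ro.from_quat([x,y,z,w]).as_matrix()
    if v: print("t",round(o["time_s"],2),"pos",np.round(o["eef_pos"],4),"yaw",np.degrees(np.arctan2(R[1,0],R[0,0])).round(1),"tilt",np.degrees(np.arccos(-R[2,2])).round(2),"F",np.round(o["wrist_force"],1),"open",round(o["opening"],3),"q6",round(o["q"][5],2))
    return np.array(o["eef_pos"]),R
def need(tgt,yaw=None):
    p,R=st(); d=np.array(tgt)-p
    if yaw is not None:
        y=np.radians(yaw); Rt=np.array([[np.cos(y),np.sin(y),0],[np.sin(y),-np.cos(y),0],[0,0,-1]])
        rv=Ro.from_matrix(R.T@Rt).as_rotvec(); print("turn(units of pi)",(rv/np.pi).round(4),"rows>=",np.ceil(np.linalg.norm(rv)/np.radians(10.7)))
        print("shift after turn",(Rt.T@d/.2).round(4))
    print("shift now",(R.T@d/.2).round(4),"mm",(d*1e3).round(1))
E
python3 - <<'E'
from h import *
need([.5587,-.1742,.2],61.5)
E
```

```text
t 0.4 pos [ 0.218  -0.532   0.2312] yaw 22.3 tilt 0.01 F [-0.2  0.8  0.5] open 1.002 q6 -0.21
turn(units of pi) [-1.000e-04 -0.000e+00 -2.179e-01] rows>= 4.0
shift after turn [2.3851 0.6434 0.1558]
shift now [ 2.2546 -1.0097  0.1563] mm [340.7 357.8 -31.2]
```

```bash
python3 -m pendant '[[[0,0,0,0,0,-0.0545],[0,0,0,0,0,-0.0545],[0,0,0,0,0,-0.0545],[0,0,0,0,0,-0.0545]]]' 0
python3 -m pendant '[[[0.26,0.07,0.0,0,0,0],[0.26,0.07,0.0,0,0,0],[0.26,0.07,0.0,0,0,0],[0.26,0.07,0.0,0,0,0],[0.26,0.07,0.0,0,0,0],[0.26,0.07,0.0,0,0,0],[0.26,0.07,0.0,0,0,0],[0.26,0.07,0.0,0,0,0],[0.1,0.03,0,0,0,0]]]'
python3 - <<'E'
from h import *
need([.5587,-.1742,.15],61.5)
E
```

```text
time_s: 0.9
eef_pos: [0.218, -0.532, 0.2311]
eef_rot: [-0.0, 0.854, 0.52, 0.0]
wrist_force: [0.3, -0.4, -0.2]
opening: 0.999
time_s: 2.02
eef_pos: [0.5306, -0.1903, 0.2321]
eef_rot: [0.002, 0.855, 0.519, 0.0]
wrist_force: [-0.0, -0.5, -0.6]
opening: 1.0
t 2.02 pos [ 0.5306 -0.1903  0.2321] yaw 62.6 tilt 0.25 F [-0.  -0.5 -0.6] open 1.0 q6 -0.08
turn(units of pi) [0.0013 0.0004 0.0059] rows>= 1.0
shift after turn [0.1375 0.085  0.4105]
shift now [0.1365 0.0858 0.4107] mm [ 28.1  16.1 -82.1]
```

```bash

python3 -m pendant '[[[0.07,0.043,0.2,0,0,0.006],[0.066,0.042,0.2,0.001,0,0],[0,0,0.01,0,0,0]]]' 0
python3 - <<'E'
from h import *
need([.5587,-.1742,.087],61.5)
c=imaging.camera("side"); crop(c,"s1.png",[.5587,-.1742,.12],60)
c=imaging.camera("top"); crop(c,"t1.png",[.5587,-.1742,.12],60)
E
```

```text
time_s: 2.4
eef_pos: [0.5616, -0.1722, 0.1497]
eef_rot: [0.002, 0.859, 0.513, 0.0]
wrist_force: [0.3, 0.2, 0.1]
opening: 1.001
t 2.4 pos [ 0.5616 -0.1722  0.1497] yaw 61.7 tilt 0.26 F [0.3 0.2 0.1] open 1.001 q6 -0.0
turn(units of pi) [0.0014 0.0005 0.0011] rows>= 1.0
shift after turn [-0.0157 -0.0082  0.3135]
shift now [-0.0152 -0.0097  0.3135] mm [ -2.9  -2.  -62.7]
crop origin 237 109 scale 6.4
crop origin 286 171 scale 6.4
```

View pics/s1.png

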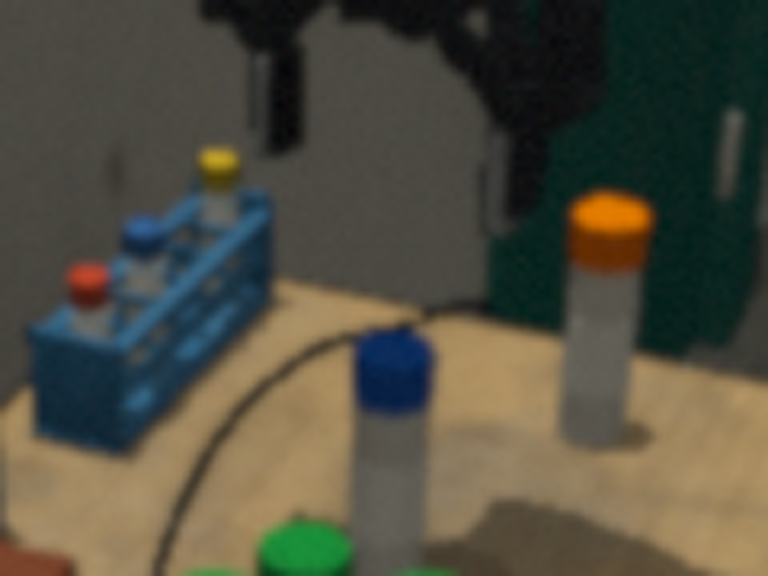

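View pics/t1.png

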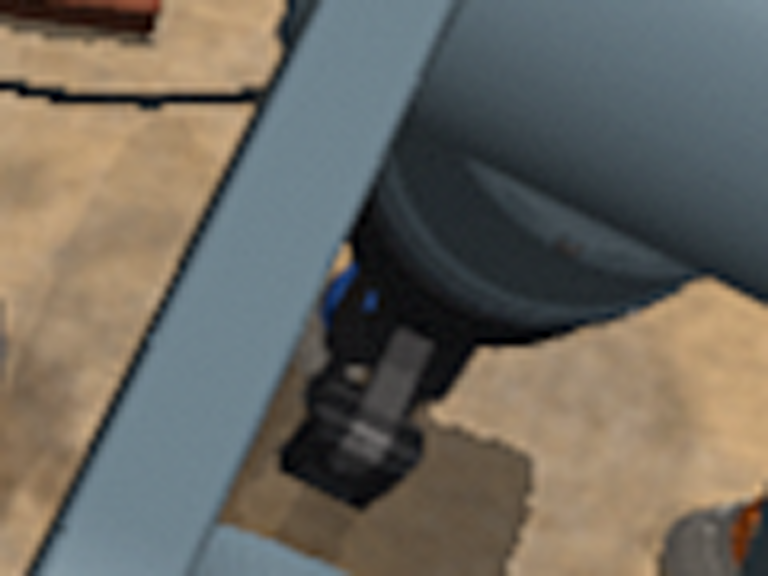

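The side crop shows the open jaws centred at about (390,150), straddling the blue cap at (393,370). Descending to grip the top of the cap.

```bash

python3 -m pendant '[[[-0.015,-0.01,0.2,0.0014,0.0005,0],[0,0,0.1,0,0,0],[0,0,0.012,0,0,0],[0,0,0,0,0,0]]]' 0
python3 - <<'E'
from h import *
need([.5587,-.1742,.087],61.5)
E
```

```text
time_s: 3.0
eef_pos: [0.5641, -0.1812, 0.0991]
eef_rot: [0.009, 0.859, 0.511, 0.005]
wrist_force: [0.2, -1.1, -0.5]
opening: 1.001
t 3.0 pos [ 0.5641 -0.1812  0.0991] yaw 61.5 tilt 1.14 F [ 0.2 -1.1 -0.5] open 1.001 q6 -0.01
turn(units of pi) [0.0063 0.0003 0.    ] rows>= 1.0
shift after turn [ 0.0177 -0.0403  0.0604]
shift now [ 0.0177 -0.0415  0.0595] mm [ -5.4   7.  -12.1]
```

```bash

python3 -m pendant '[[[0.018,-0.041,0,0.006,0,0],[0,0,0,0,0,0]]]' 0
python3 - <<'E'
from h import *
need([.5587,-.1742,.087],61.5)
o=telemetry.get_obs(); print(o["q"].round(3) if hasattr(o["q"],'round') else o["q"],o["joint_efforts"],o["torque"])
c=imaging.camera("side"); crop(c,"s2.png",[.5587,-.1742,.1],50)
E
```

```text
time_s: 3.25
eef_pos: [0.5595, -0.1746, 0.1018]
eef_rot: [0.002, 0.859, 0.511, 0.001]
wrist_force: [0.4, 0.5, 0.1]
opening: 0.998
t 3.25 pos [ 0.5595 -0.1746  0.1018] yaw 61.5 tilt 0.23 F [0.4 0.5 0.1] open 0.998 q6 -0.01
turn(units of pi) [ 0.0012  0.0003 -0.0001] rows>= 1.0
shift after turn [-0.0003 -0.0042  0.0738]
shift now [-0.0002 -0.0045  0.0738] mm [ -0.8   0.4 -14.8]
[-5.040e-01  3.480e-01  1.682e+00 -1.000e-03  1.108e+00 -6.000e-03] [ 2.15103209e-02 -4.84741759e+01 -3.07252836e+01  1.11322963e-02
  9.75673296e-02  2.93154374e-02] [-0.03432355  0.0098901   0.03727381]
crop origin 247 125 scale 6.4
```

View pics/s2.png

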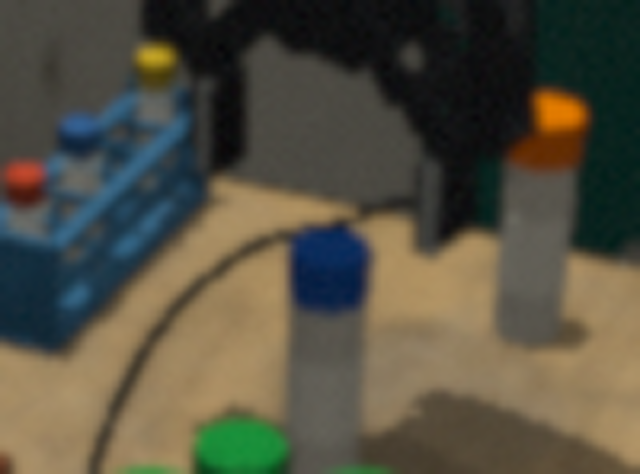

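```bash

python3 -m pendant '[[[0,-0.0045,0.04,0.001,0,0],[0,0,0.03,0,0,0],[0,0,0,0,0,0]]]' 0
python3 - <<'E'
from h import *
need([.5587,-.1742,.087],61.5)
E
```

```text
time_s: 3.68
eef_pos: [0.559, -0.1742, 0.0869]
eef_rot: [0.001, 0.859, 0.511, -0.0]
wrist_force: [-0.4, 0.2, -0.6]
opening: 0.999
t 3.67 pos [ 0.559  -0.1742  0.0869] yaw 61.5 tilt 0.1 F [-0.4  0.2 -0.6] open 0.999 q6 -0.01
turn(units of pi) [0.0004 0.0004 0.    ] rows>= 1.0
shift after turn [-0.0005 -0.0012 -0.0003]
shift now [-0.0005 -0.0012 -0.0003] mm [-0.3  0.   0.1]
```

```bash

python3 -m pendant '[[[0,0,0,0,0,0],[0,0,0,0,0,0],[0,0,0,0,0,0],[0,0,0,0,0,0],[0,0,0,0,0,0]]]' 1
python3 - <<'E'
from h import *
need([.5587,-.1742,.087],61.5)
c=imaging.camera("side"); crop(c,"s3.png",[.5587,-.1742,.1],40,10)
E
```

```text
time_s: 4.3
eef_pos: [0.5592, -0.1745, 0.0871]
eef_rot: [0.001, 0.859, 0.511, 0.0]
wrist_force: [0.4, -0.4, 0.1]
opening: 0.321
t 4.3 pos [ 0.5592 -0.1745  0.0871] yaw 61.5 tilt 0.13 F [ 0.4 -0.4  0.1] open 0.321 q6 -0.01
turn(units of pi) [ 0.0006  0.0004 -0.    ] rows>= 1.0
shift after turn [-0.0002 -0.003   0.0006]
shift now [-0.0002 -0.003   0.0006] mm [-0.5  0.3 -0.1]
crop origin 257 132 scale 8.0
```

View pics/s3.png

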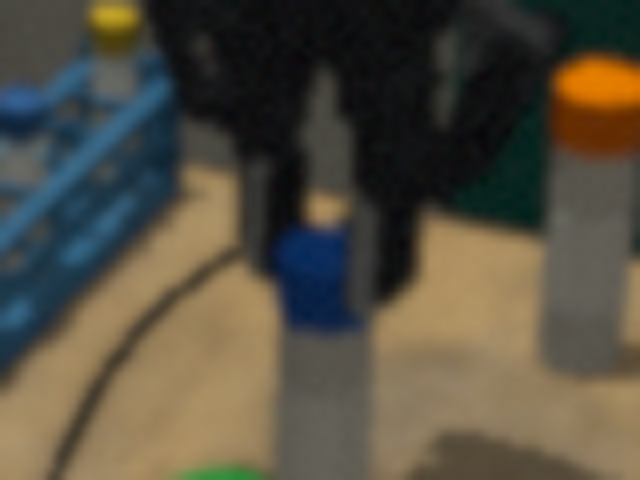

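```bash

python3 -m pendant '[[[0,0,-0.05,0,0,0],[0,0,-0.1,0,0,0],[0,0,-0.13,0,0,0],[0,0,-0.13,0,0,0],[0,0,-0.13,0,0,0],[0,0,-0.1,0,0,0]]]'
python3 - <<'E'
from h import *
need([.578,.027,.215],61.5)
c=imaging.camera("side"); crop(c,"s4.png",[.5587,-.1742,.17],60,8)
E
```

```text
time_s: 5.1
eef_pos: [0.5578, -0.1735, 0.2197]
eef_rot: [-0.001, 0.859, 0.511, -0.001]
wrist_force: [0.1, -0.3, -0.6]
opening: 0.316
t 5.1 pos [ 0.5578 -0.1735  0.2197] yaw 61.5 tilt 0.12 F [ 0.1 -0.3 -0.6] open 0.316 q6 -0.01
turn(units of pi) [-0.0006  0.0004 -0.    ] rows>= 1.0
shift after turn [ 0.9292 -0.3893  0.0233]
shift now [ 0.9292 -0.3894  0.023 ] mm [ 20.2 200.5  -4.7]
crop origin 238 89 scale 6.4
```

View pics/s4.png

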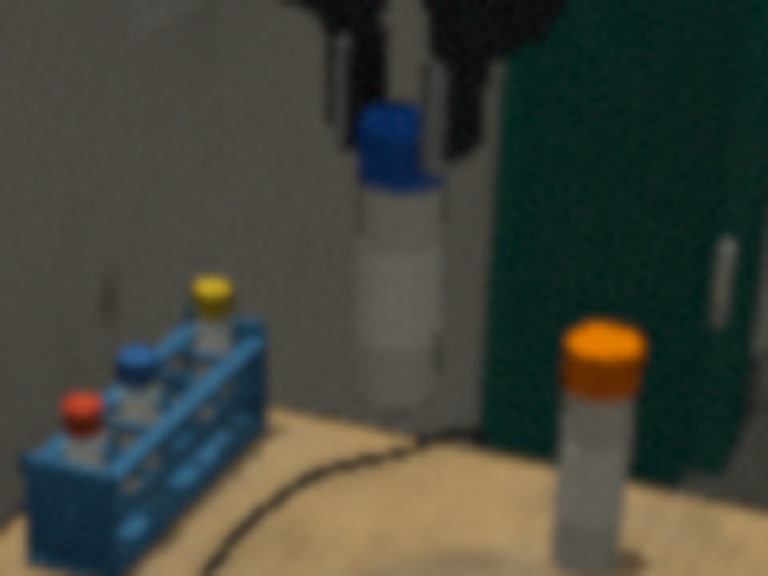

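The side crop shows the blue tube held upright, cap at (400,145), foot at (400,405). Moving over the gap.

```bash

python3 -m pendant '[[[0.06,-0.025,0.005,0,0,0],[0.12,-0.05,0.005,0,0,0],[0.15,-0.063,0.005,0,0,0],[0.15,-0.063,0.005,0,0,0],[0.15,-0.063,0,0,0,0],[0.15,-0.063,0,0,0,0],[0.1,-0.042,0,0,0,0],[0.04,-0.017,0,0,0,0],[0,0,0,0,0,0]]]'
python3 - <<'E'
from h import *
need([.578,.027,.215],61.5)
E
```

```text
time_s: 6.28
eef_pos: [0.5742, 0.0373, 0.21]
eef_rot: [-0.003, 0.859, 0.512, -0.004]
wrist_force: [-0.8, 0.3, -0.4]
opening: 0.321
t 6.28 pos [0.5742 0.0373 0.21  ] yaw 61.6 tilt 0.6 F [-0.8  0.3 -0.4] open 0.321 q6 0.35
turn(units of pi) [-0.0032  0.001   0.0004] rows>= 1.0
shift after turn [-0.0362  0.041  -0.025 ]
shift now [-0.0363  0.0407 -0.0253] mm [  3.8 -10.3   5. ]
```

```bash

python3 -m pendant '[[[-0.03,0.03,0,-0.003,0,0],[0,0,0,0,0,0]]]'
python3 - <<'E'
from h import *
need([.578,.027,.20],61.5)
c=imaging.camera("top"); crop(c,"t5.png",[.5635,0,.1],50,8)
c=imaging.camera("side"); crop(c,"s5.png",[.5635,0,.13],50,8)
E
```

```text
time_s: 6.52
eef_pos: [0.5766, 0.0273, 0.2095]
eef_rot: [0.001, 0.859, 0.511, -0.002]
wrist_force: [-0.1, 0.4, -0.1]
opening: 0.323
t 6.53 pos [0.5766 0.0273 0.2095] yaw 61.5 tilt 0.22 F [-0.1  0.4 -0.1] open 0.323 q6 0.34
turn(units of pi) [-0.0001  0.0012  0.    ] rows>= 1.0
shift after turn [0.0021 0.0068 0.0475]
shift now [0.0023 0.0068 0.0475] mm [ 1.4 -0.3 -9.5]
crop origin 203 181 scale 6.4
crop origin 235 156 scale 6.4
```

View pics/s5.png

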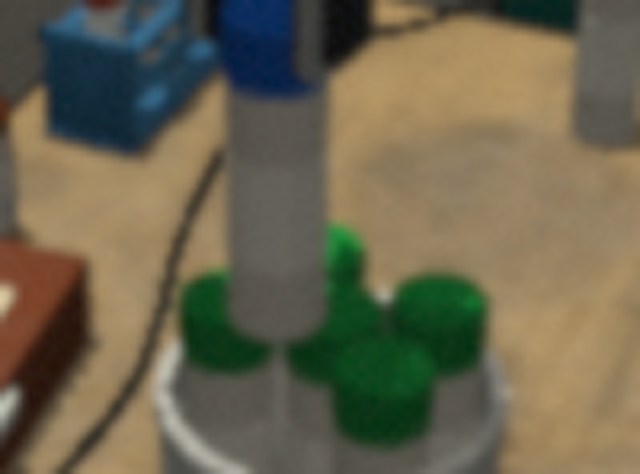

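View pics/t5.png

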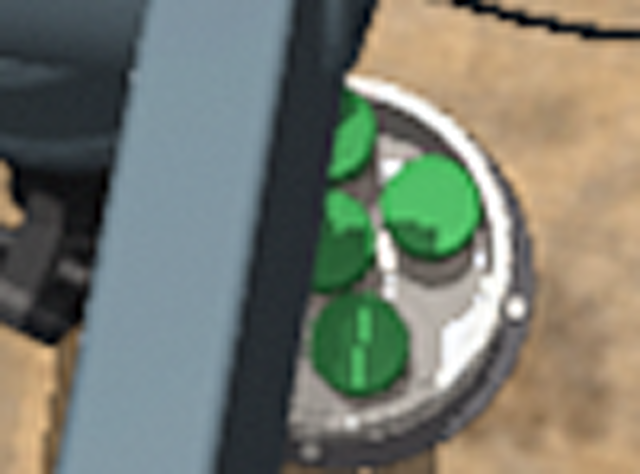

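```bash

python3 - <<'E'
from h import *
c=imaging.camera("side")
for r in(.0142,):
  th=np.linspace(0,6.28,60)
  P=np.array([proj(c,[.577+r*np.cos(a),.0273+r*np.sin(a),.1225]) for a in th])
  P=(P-[235,156])*6.4; print("foot x",P[:,0].min(),P[:,0].max(),"y max",P[:,1].max())
print(ray(c,235+277/6.4,156+300/6.4,.1225))
E
```

```text
foot x 217.95512731310228 316.40622936646037 y max 338.18622778040464
[0.57486173 0.02234045 0.1225    ]
```

```bash

python3 -m pendant '[[[0.002,0.006,0.05,0,0.001,0],[0,0,0.02,0,0,0],[0,0,0,0,0,0]]]'
python3 - <<'E'
from h import *
need([.578,.027,.18],61.5)
E
```

```text
time_s: 7.05
eef_pos: [0.5777, 0.0273, 0.1943]
eef_rot: [-0.0, 0.859, 0.511, -0.0]
wrist_force: [0.1, -0.1, -0.0]
opening: 0.322
t 7.05 pos [0.5777 0.0273 0.1943] yaw 61.5 tilt 0.06 F [ 0.1 -0.1 -0. ] open 0.322 q6 0.34
turn(units of pi) [-0.0003  0.0001 -0.0001] rows>= 1.0
shift after turn [-0.0004  0.002   0.0717]
shift now [-0.0004  0.0021  0.0717] mm [  0.3  -0.3 -14.3]
```

```bash

python3 -m pendant '[[[0,0.002,0.025,0,0,0],[0,0,0.025,0,0,0],[0,0,0.02,0,0,0],[0,0,0,0,0,0]]]'
python3 - <<'E'
from h import *
need([.578,.027,.11],61.5)
c=imaging.camera("side"); crop(c,"s6.png",[.5635,0,.13],50,8)
E
```

```text
time_s: 7.55
eef_pos: [0.578, 0.0273, 0.1792]
eef_rot: [-0.0, 0.859, 0.511, -0.0]
wrist_force: [0.8, -0.3, -0.8]
opening: 0.323
t 7.55 pos [0.578  0.0273 0.1792] yaw 61.5 tilt 0.07 F [ 0.8 -0.3 -0.8] open 0.323 q6 0.34
turn(units of pi) [-0.0004  0.0001 -0.    ] rows>= 1.0
shift after turn [-0.0011  0.0007  0.3459]
shift now [-0.001   0.0012  0.3459] mm [  0.   -0.3 -69.2]
crop origin 235 156 scale 6.4
```

View pics/s6.png

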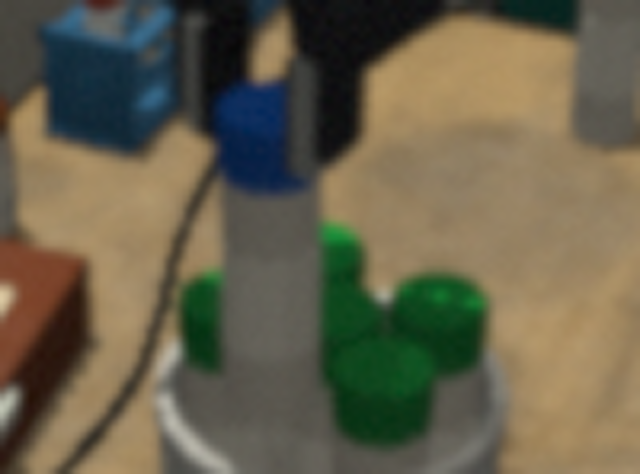

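The blue foot has passed between the caps (body at x 220–320, with gaps to T1 at 200 and T4 at 383), with no force. Continuing down.

```bash

python3 -m pendant '[[[0,0,0.05,0,0,0],[0,0,0.06,0,0,0],[0,0,0.06,0,0,0],[0,0,0.05,0,0,0],[0,0,0.03,0,0,0],[0,0,0,0,0,0]]]'
python3 - <<'E'
from h import *
need([.578,.027,.11],61.5)
E
```

```text
time_s: 8.35
eef_pos: [0.5775, 0.0274, 0.1251]
eef_rot: [-0.001, 0.859, 0.511, -0.001]
wrist_force: [1.0, 0.7, 0.2]
opening: 0.321
t 8.35 pos [0.5775 0.0274 0.1251] yaw 61.5 tilt 0.13 F [1.  0.7 0.2] open 0.321 q6 0.34
turn(units of pi) [-0.0007  0.0002 -0.    ] rows>= 1.0
shift after turn [-0.0004  0.0029  0.0753]
shift now [-0.0004  0.0031  0.0753] mm [  0.5  -0.4 -15.1]
```

```bash

python3 -m pendant '[[[0,0.002,0.035,0,0,0],[0,0,0.03,0,0,0],[0,0,0,0,0,0]]]'
python3 - <<'E'
from h import *
need([.578,.027,.11],61.5)
c=imaging.camera("side"); crop(c,"s7.png",[.5635,0,.11],35,12)
E
```

```text
time_s: 8.72
eef_pos: [0.5784, 0.027, 0.1118]
eef_rot: [-0.0, 0.859, 0.511, -0.0]
wrist_force: [0.2, -0.7, -1.7]
opening: 0.324
t 8.72 pos [0.5784 0.027  0.1118] yaw 61.5 tilt 0.06 F [ 0.2 -0.7 -1.7] open 0.324 q6 0.34
turn(units of pi) [-0.0003  0.0001 -0.    ] rows>= 1.0
shift after turn [-0.0012 -0.0017  0.0092]
shift now [-0.0012 -0.0017  0.0092] mm [-0.4 -0.  -1.8]
crop origin 250 176 scale 9.600000000000001
```

View pics/s7.png

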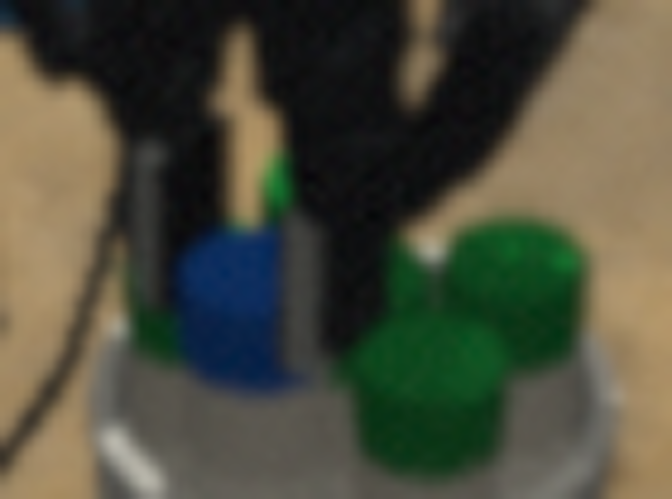

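```bash

python3 -m pendant '[[[0,-0.006,-0.018,0,0,-0.015],[0,-0.01,0,0,0,-0.022],[0,0,0,0,0,0]]]'
python3 -m pendant '[[[0,-0.01,0,0,0,-0.022],[0,0,0,0,0,0]]]'
python3 - <<'E'
from h import *
need([.578,.027,.115],61.5)
E
```

```text
time_s: 9.15
eef_pos: [0.5763, 0.0284, 0.1166]
eef_rot: [0.0, 0.828, 0.561, 0.0]
wrist_force: [-0.2, 0.5, -1.3]
opening: 0.324
time_s: 9.4
eef_pos: [0.5749, 0.029, 0.1171]
eef_rot: [0.001, 0.808, 0.589, 0.001]
wrist_force: [0.0, 0.6, -0.8]
opening: 0.32
t 9.4 pos [0.5749 0.029  0.1171] yaw 72.2 tilt 0.11 F [ 0.   0.6 -0.8] open 0.32 q6 0.16
turn(units of pi) [ 0.0006 -0.0002  0.0593] rows>= 1.0
shift after turn [-0.0016  0.0186  0.0107]
shift now [-0.005   0.0179  0.0108] mm [ 3.1 -2.  -2.1]
```

```bash

python3 -m pendant '[[[0,-0.01,0.005,0,0,-0.016],[0,-0.01,0.005,0,0,-0.016],[0,0,0,0,0,0]]]'
python3 -m pendant '[[[0,-0.01,0,0,0,-0.02],[0,-0.01,0,0,0,-0.02],[0,0,0,0,0,0]]]'
cat >> h.py <<'E'
C0=np.array([.5635,-.0008])
def az(yaw_extra=0):
    p,R=st(); d=p[:2]-C0; print("az",np.degrees(np.arctan2(d[1],d[0])).round(1),"r mm",(np.hypot(*d)*1e3).round(1))
E
python3 - <<'E'
from h import *
az()
c=imaging.camera("side"); crop(c,"s8.png",[.5635,0,.11],35,12)
c=imaging.camera("top"); crop(c,"t8.png",[.5635,0,.11],35,12)
E
```

```text
time_s: 9.78
eef_pos: [0.5717, 0.03, 0.1156]
eef_rot: [0.001, 0.779, 0.627, 0.001]
wrist_force: [0.8, 0.3, -0.8]
opening: 0.321
time_s: 10.15
eef_pos: [0.5685, 0.0305, 0.116]
eef_rot: [0.002, 0.74, 0.673, 0.001]
wrist_force: [-0.8, 0.6, 0.5]
opening: 0.318
t 10.15 pos [0.5685 0.0305 0.116 ] yaw 84.6 tilt 0.26 F [-0.8  0.6  0.5] open 0.318 q6 -0.06
az 80.8 r mm 31.7
crop origin 250 176 scale 9.600000000000001
crop origin 217 191 scale 9.600000000000001
```

View pics/s8.png

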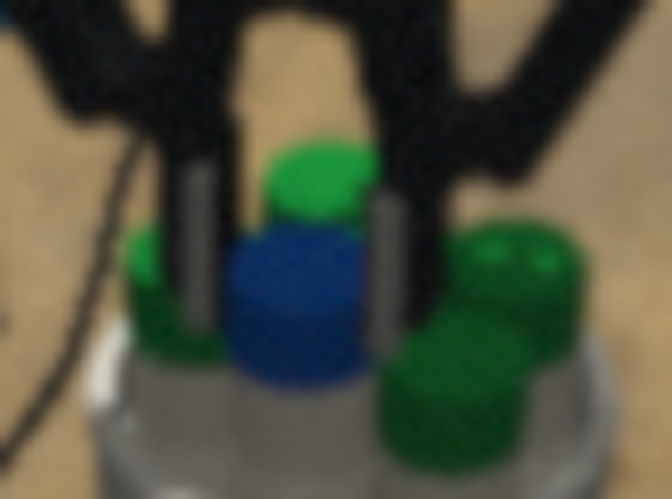

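View pics/t8.png

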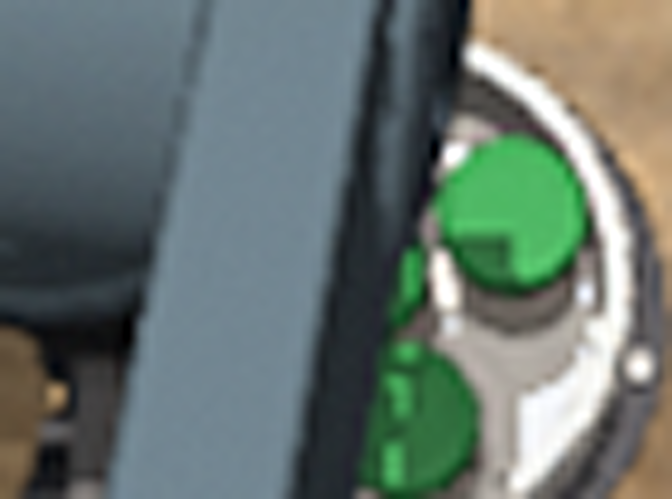

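The side view shows T4 has slid from x≈430 to ≈455 and stays upright with no notable force, so it is not fixed. Pushing on.

```bash

python3 -m pendant '[[[0,-0.011,0.0,0,0,-0.016],[0,-0.011,0,0,0,-0.018],[0,-0.011,0,0,0,-0.018],[0,0,0,0,0,0]]]'
python3 - <<'E'
from h import *
az()
E
python3 -m pendant '[[[0,-0.01,0,0,0,-0.018],[0,0,0,0,0,0]]]'
python3 - <<'E'
from h import *
az()
c=imaging.camera("side"); crop(c,"s9.png",[.5635,0,.11],35,12)
c=imaging.camera("top"); crop(c,"t9.png",[.5635,0,.11],35,12)
E
```

```text
time_s: 10.75
eef_pos: [0.5627, 0.0305, 0.1163]
eef_rot: [0.002, 0.683, 0.73, 0.002]
wrist_force: [0.6, 0.3, -0.6]
opening: 0.318
t 10.75 pos [0.5627 0.0305 0.1163] yaw 93.8 tilt 0.33 F [ 0.6  0.3 -0.6] open 0.318 q6 -0.22
az 91.4 r mm 31.3
time_s: 11.0
eef_pos: [0.5612, 0.0303, 0.1164]
eef_rot: [0.003, 0.664, 0.748, 0.002]
wrist_force: [-0.1, -0.2, -0.8]
opening: 0.323
t 11.0 pos [0.5612 0.0303 0.1164] yaw 96.8 tilt 0.38 F [-0.1 -0.2 -0.8] open 0.323 q6 -0.28
az 94.1 r mm 31.2
crop origin 250 176 scale 9.600000000000001
crop origin 217 191 scale 9.600000000000001
```

View pics/s9.png

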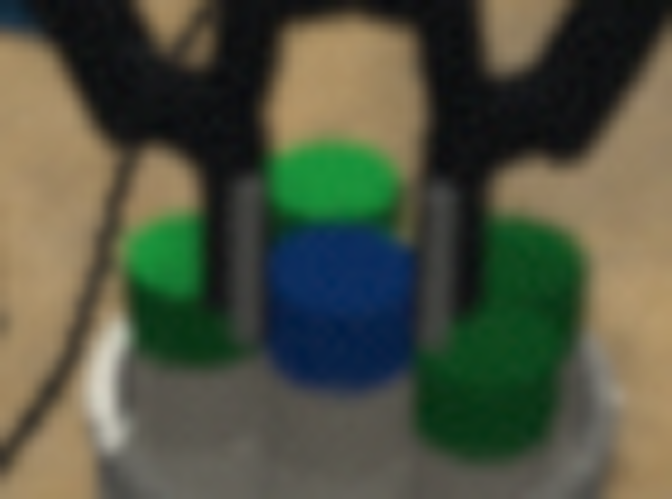

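View pics/t9.png

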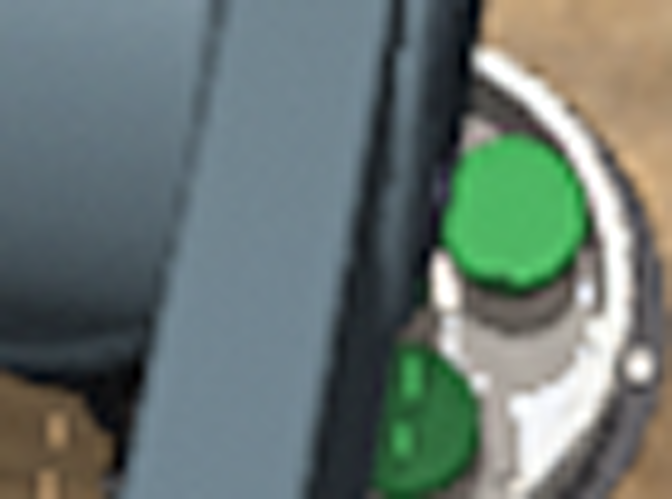

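```bash

python3 -m pendant '[[[0.003,-0.008,0,0,0,-0.01],[0.002,-0.008,0,0,0,-0.012]]]'
python3 - <<'E'
from h import *
az()
E
python3 -m pendant '[[[0.001,-0.008,0,0,0,-0.012],[0.001,-0.008,0,0,0,-0.012]]]'
python3 - <<'E'
from h import *
az()
c=imaging.camera("side"); crop(c,"s10.png",[.5635,0,.11],35,12)
c=imaging.camera("top"); crop(c,"t10.png",[.5635,0,.11],35,12)
E
```

```text
time_s: 11.35
eef_pos: [0.5584, 0.0309, 0.1166]
eef_rot: [0.003, 0.637, 0.771, 0.002]
wrist_force: [0.0, 0.8, -0.3]
opening: 0.32
t 11.35 pos [0.5584 0.0309 0.1166] yaw 100.9 tilt 0.43 F [ 0.   0.8 -0.3] open 0.32 q6 -0.35
az 99.2 r mm 32.1
time_s: 11.6
eef_pos: [0.5553, 0.0307, 0.1167]
eef_rot: [0.003, 0.606, 0.795, 0.002]
wrist_force: [1.1, 0.2, -0.8]
opening: 0.322
t 11.6 pos [0.5553 0.0307 0.1167] yaw 105.4 tilt 0.47 F [ 1.1  0.2 -0.8] open 0.322 q6 -0.43
az 104.5 r mm 32.6
crop origin 250 176 scale 9.600000000000001
crop origin 217 191 scale 9.600000000000001
```

View pics/s10.png

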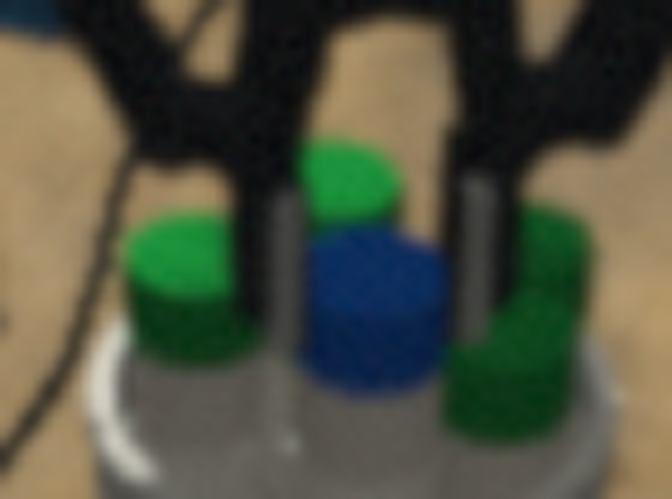

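View pics/t10.png

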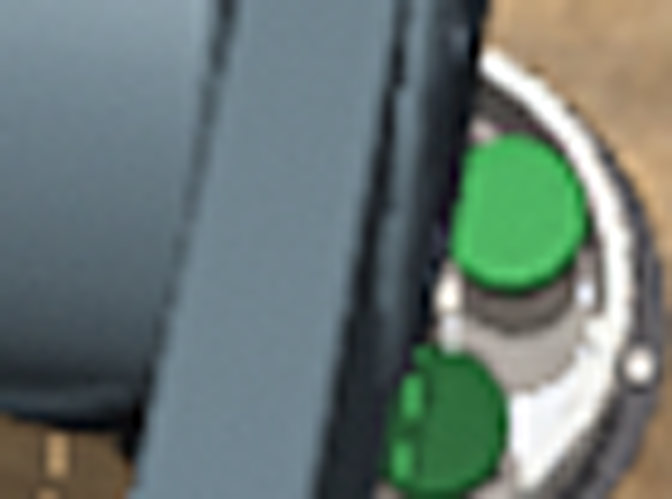

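In the top view T5's edge moved from 475 to 508, so T4 and T5 both slide with no measurable resistance. Continuing in the same direction.

```bash

python3 -m pendant '[[[0,-0.01,0,0,0,-0.018],[0,-0.01,0,0,0,-0.018],[0,-0.01,0,0,0,-0.018],[0,-0.01,0,0,0,-0.018]]]'
python3 - <<'E'
from h import *
az()
c=imaging.camera("side"); crop(c,"s11.png",[.5635,0,.11],35,12)
c=imaging.camera("top"); crop(c,"t11.png",[.5635,0,.11],35,12)
E
```

```text
time_s: 12.2
eef_pos: [0.5481, 0.0282, 0.1168]
eef_rot: [0.004, 0.511, 0.859, 0.002]
wrist_force: [0.9, 0.4, -1.5]
opening: 0.32
t 12.2 pos [0.5481 0.0282 0.1168] yaw 118.5 tilt 0.52 F [ 0.9  0.4 -1.5] open 0.32 q6 -0.66
az 118.0 r mm 32.8
crop origin 250 176 scale 9.600000000000001
crop origin 217 191 scale 9.600000000000001
```

View pics/s11.png

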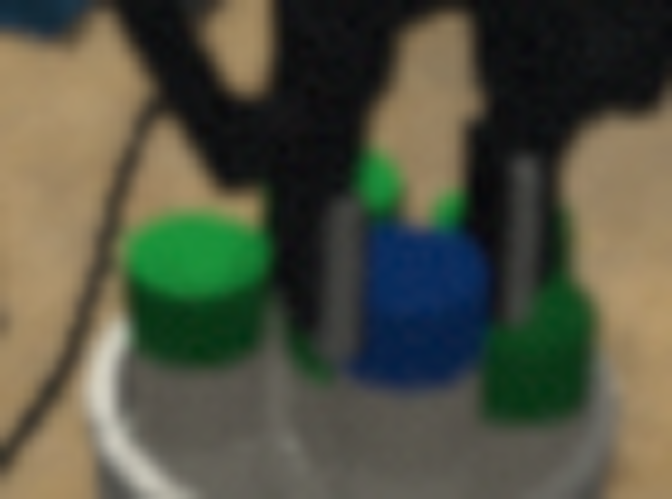

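View pics/t11.png

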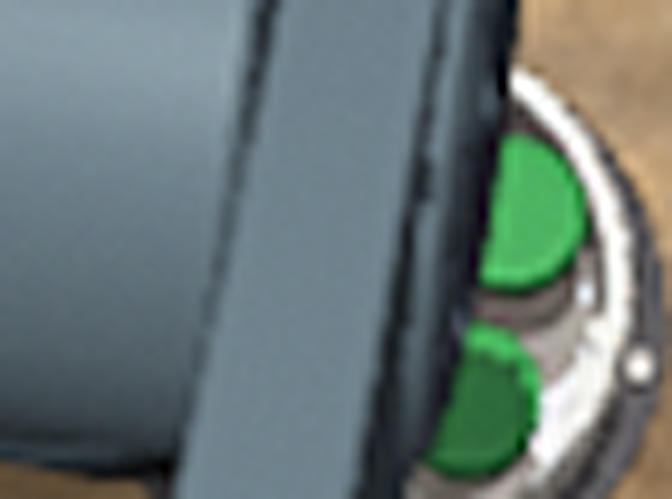

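```bash

python3 -m pendant '[[[0,-0.011,0,0,0,-0.018],[0,0,0,0,0,0]]]'
python3 -m pendant '[[[0,0.006,0.014,0,0,0],[0,0.002,0.014,0,0,0],[0,0,0,0,0,0]]]'
python3 - <<'E'
from h import *
az()
c=imaging.camera("side"); crop(c,"s12.png",[.5635,0,.11],35,12)
E
```

```text
time_s: 12.55
eef_pos: [0.546, 0.0272, 0.1168]
eef_rot: [0.004, 0.489, 0.873, 0.002]
wrist_force: [-0.1, 0.1, -0.1]
opening: 0.319
time_s: 12.92
eef_pos: [0.5475, 0.0281, 0.1106]
eef_rot: [0.004, 0.49, 0.872, 0.002]
wrist_force: [0.5, 0.1, -0.0]
opening: 0.326
t 12.93 pos [0.5475 0.0281 0.1106] yaw 121.3 tilt 0.47 F [ 0.5  0.1 -0. ] open 0.326 q6 -0.71
az 118.9 r mm 33.0
crop origin 250 176 scale 9.600000000000001
```

View pics/s12.png

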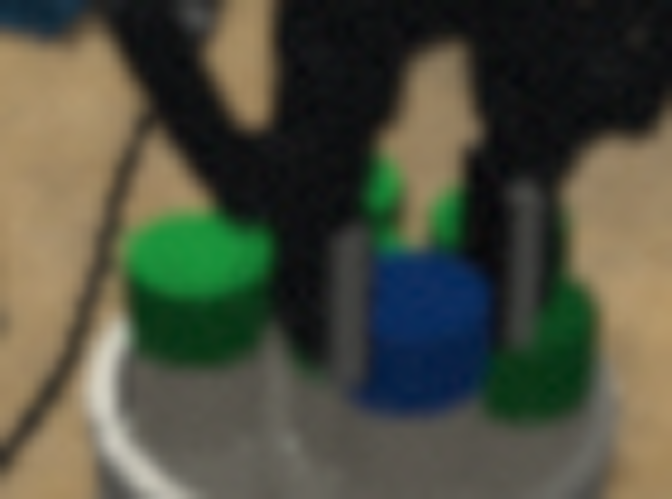

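```bash

python3 -m pendant '[[[0,0,0,0,0,0],[0,0,0,0,0,0],[0,0,0,0,0,0]]]' 0.5
python3 -m pendant '[[[0,0,-0.03,0,0,0],[0,0,-0.08,0,0,0],[0,0,-0.12,0,0,0],[0,0,-0.15,0,0,0],[0,0,-0.1,0,0,0]]]' 0.3
python3 - <<'E'
from h import *
need([.4855,-.294,.15],None)
c=imaging.camera("side"); crop(c,"s13.png",[.5635,0,.11],35,12)
E
```

```text
time_s: 13.35
eef_pos: [0.5478, 0.028, 0.111]
eef_rot: [0.004, 0.49, 0.872, 0.002]
wrist_force: [0.6, 0.8, 0.4]
opening: 0.498
time_s: 13.98
eef_pos: [0.5466, 0.0281, 0.2125]
eef_rot: [0.004, 0.49, 0.872, 0.002]
wrist_force: [-0.2, 0.6, -0.3]
opening: 0.7
t 13.97 pos [0.5466 0.0281 0.2125] yaw 121.3 tilt 0.48 F [-0.2  0.6 -0.3] open 0.7 q6 -0.71
shift now [-1.2162 -1.0995  0.3105] mm [ -61.1 -322.1  -62.5]
crop origin 250 176 scale 9.600000000000001
```

View pics/s13.png

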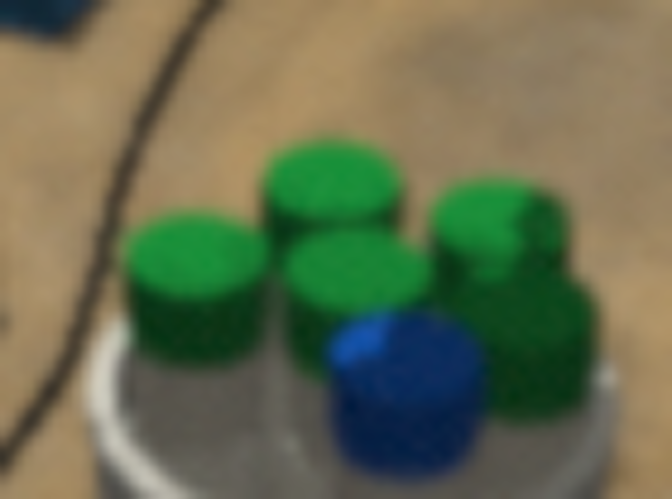

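Blue stands on the floor at crop (407,390), next to T4. Now the orange tube: turn back to yaw 60, then travel.

```bash

python3 -m pendant '[[[0,0,0,0,0,0.055],[0,0,0,0,0,0.055],[0,0,0,0,0,0.055],[0,0,0,0,0,0.055],[0,0,0,0,0,0.055],[0,0,0,0,0,0.055],[0,0,0,0,0,0]]]' 0
python3 - <<'E'
from h import *
need([.487,-.295,.2],60)
c=imaging.camera("top"); cv2.imwrite("pics/t14.png",c["pixels"])
s=imaging.camera("side")
print(fitcaps(c,[[.487,-.295]],.1,"orange"),fitcaps(s,[[.485,-.295]],.1,"orange"))
E
```

```text
time_s: 14.9
eef_pos: [0.5493, 0.0278, 0.2209]
eef_rot: [0.006, 0.866, 0.501, 0.008]
wrist_force: [-0.4, 0.6, -0.3]
opening: 1.001
t 14.9 pos [0.5493 0.0278 0.2209] yaw 60.1 tilt 1.19 F [-0.4  0.6 -0.3] open 1.001 q6 0.36
turn(units of pi) [ 0.0061 -0.0026  0.0005] rows>= 1.0
shift after turn [-1.5536  0.5375  0.1044]
shift now [-1.5553  0.533   0.1021] mm [ -62.3 -322.8  -20.9]
(array([[ 0.48742386, -0.29673399]]), 0.49799644947052) (array([[ 0.48379628, -0.29154136]]), 0.08895200490951538)
```

```bash

python3 -m pendant '[[[-0.1,0.034,0.0,0.006,-0.0026,0],[-0.18,0.062,0.005,0,0,0],[-0.22,0.076,0.005,0,0,0],[-0.22,0.076,0.005,0,0,0],[-0.22,0.076,0.005,0,0,0],[-0.22,0.076,0.005,0,0,0],[-0.16,0.055,0.005,0,0,0],[-0.08,0.028,0.005,0,0,0],[0,0,0,0,0,0]]]' 0
python3 - <<'E'
from h import *
need([.487,-.295,.15],60)
E
```

```text
time_s: 16.12
eef_pos: [0.4966, -0.2717, 0.2148]
eef_rot: [0.001, 0.858, 0.514, 0.001]
wrist_force: [0.7, -0.2, -0.8]
opening: 0.999
t 16.12 pos [ 0.4966 -0.2717  0.2148] yaw 61.9 tilt 0.12 F [ 0.7 -0.2 -0.8] open 0.999 q6 -0.22
turn(units of pi) [ 0.0006 -0.0002  0.0104] rows>= 1.0
shift after turn [-0.1249  0.0169  0.3238]
shift now [-0.1257  0.0122  0.3238] mm [ -9.6 -23.3 -64.8]
```

```bash

python3 -m pendant '[[[-0.065,0.008,0.07,0,0,0.01],[-0.055,0.008,0.12,0,0,0],[0,0,0.1,0,0,0],[0,0,0,0,0,0]]]' 0
python3 - <<'E'
from h import *
need([.487,-.295,.089],60)
c=imaging.camera("side"); crop(c,"s15.png",[.487,-.295,.11],45,10)
c=imaging.camera("top"); crop(c,"t15.png",[.487,-.295,.11],45,10)
E
```

```text
time_s: 16.62
eef_pos: [0.4878, -0.2913, 0.1528]
eef_rot: [-0.0, 0.865, 0.501, 0.001]
wrist_force: [0.9, 0.9, -0.3]
opening: 1.001
t 16.62 pos [ 0.4878 -0.2913  0.1528] yaw 60.2 tilt 0.1 F [ 0.9  0.9 -0.3] open 1.001 q6 -0.23
turn(units of pi) [ 0.0001 -0.0006  0.001 ] rows>= 1.0
shift after turn [-0.0179  0.0058  0.3191]
shift now [-0.0185  0.0057  0.3191] mm [ -0.8  -3.7 -63.8]
crop origin 286 104 scale 8.0
crop origin 367 221 scale 8.0
```

View pics/s15.png

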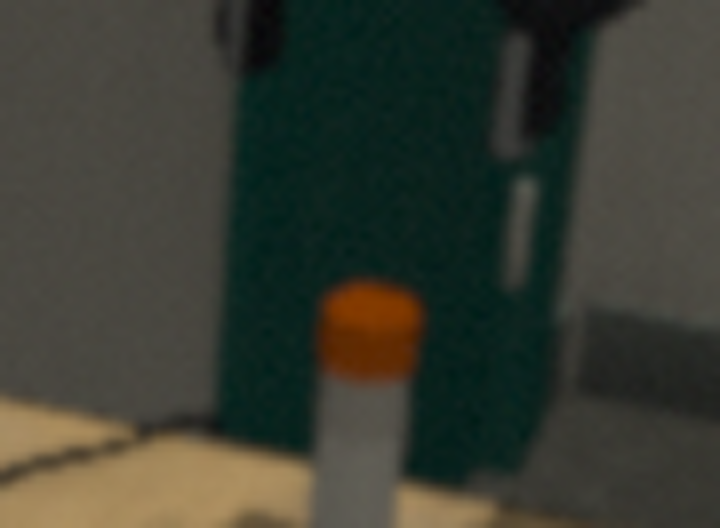

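View pics/t15.png

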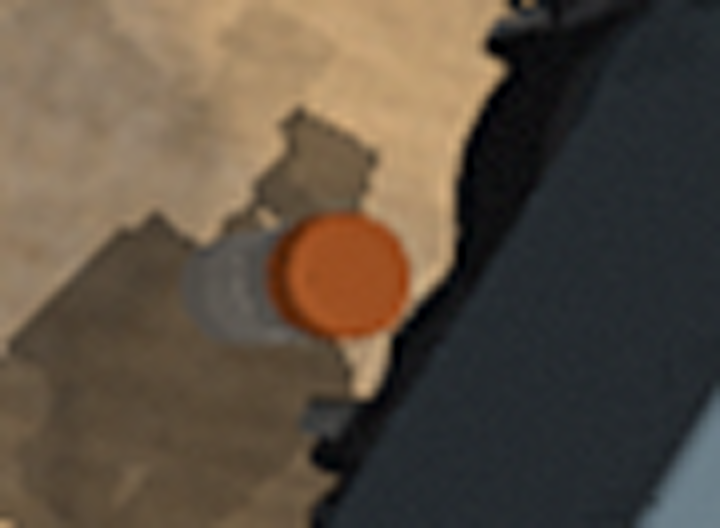

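```bash

python3 -m pendant '[[[-0.015,0.005,0.07,0,0,0],[0,0,0.1,0,0,0],[0,0,0.08,0,0,0],[0,0,0.04,0,0,0],[0,0,0,0,0,0]]]' 0
python3 - <<'E'
from h import *
c=imaging.camera("top"); print(ray(c,410.06,254.94,.1))
c=imaging.camera("side"); print(ray(c,331.8,141.7,.1))
need([.4867,-.2943,.087],60)
E
```

```text
time_s: 17.35
eef_pos: [0.4901, -0.2966, 0.0962]
eef_rot: [0.004, 0.865, 0.502, 0.002]
wrist_force: [0.3, 0.6, 0.4]
opening: 0.996
[ 0.48631649 -0.29340516  0.1       ]
[ 0.48542044 -0.29184096  0.1       ]
t 17.45 pos [ 0.4906 -0.2971  0.0972] yaw 60.3 tilt 0.58 F [-0.2  0.3  0.3] open 0.998 q6 -0.23
turn(units of pi) [0.0032 0.0002 0.0014] rows>= 1.0
shift after turn [ 0.0021 -0.024   0.0509]
shift now [ 0.0022 -0.0245  0.0507] mm [ -3.9   2.8 -10.2]
```

```bash

python3 -m pendant '[[[0.005,-0.026,0.02,0.003,0,0.001],[0,0,0.025,0,0,0],[0,0,0,0,0,0]]]' 0
python3 - <<'E'
from h import *
need([.4865,-.2935,.087],60)
E
```

```text
time_s: 17.82
eef_pos: [0.487, -0.2939, 0.0888]
eef_rot: [0.001, 0.866, 0.5, 0.0]
wrist_force: [0.2, 0.2, 0.2]
opening: 0.998
t 17.82 pos [ 0.487  -0.2939  0.0888] yaw 60.1 tilt 0.15 F [0.2 0.2 0.2] open 0.998 q6 -0.23
turn(units of pi) [0.0007 0.0004 0.0003] rows>= 1.0
shift after turn [ 0.0006 -0.0034  0.0092]
shift now [ 0.0007 -0.0034  0.0092] mm [-0.5  0.4 -1.8]
```

```bash

python3 -m pendant '[[[0,-0.003,0.008,0,0,0],[0,0,0,0,0,0],[0,0,0,0,0,0],[0,0,0,0,0,0],[0,0,0,0,0,0]]]' 1
python3 - <<'E'
from h import *
st()
E
python3 -m pendant '[[[0,0,-0.05,0,0,0],[0,0,-0.1,0,0,0],[0,0,-0.13,0,0,0],[0,0,-0.13,0,0,0],[0,0,-0.13,0,0,0],[0,0,-0.1,0,0,0],[0,0,0,0,0,0]]]'
python3 - <<'E'
from h import *
c=imaging.camera("side"); crop(c,"s16.png",[.487,-.29,.17],50,8)
c=imaging.camera("top"); crop(c,"t16.png",[.5635,0,.11],35,12)
g0=[[.5968,-.0011],[.573,-.0321],[.5637,-.0008],[.5305,.002],[.545,-.026]]
A,e=fitcaps(c,g0,.108); r=fitrim(c,[.5635,-.0012]); b=fitcaps(c,[[.5475,.0281]],.108,"blue"); print(e,r,b[1])
for a in np.vstack([A,b[0]]):
    d=a-r[0]; print(a.round(4),"r",(np.hypot(*d)*1e3).round(1),"az",np.degrees(np.arctan2(d[1],d[0])).round(1))
need([.578,.027,.21],60)
E
```

```text
time_s: 18.45
eef_pos: [0.4869, -0.294, 0.0878]
eef_rot: [0.002, 0.866, 0.5, 0.0]
wrist_force: [-1.4, 0.5, -0.6]
opening: 0.325
t 18.45 pos [ 0.4869 -0.294   0.0878] yaw 60.1 tilt 0.22 F [-1.4  0.5 -0.6] open 0.325 q6 -0.23
time_s: 19.32
eef_pos: [0.4862, -0.2931, 0.222]
eef_rot: [0.002, 0.866, 0.501, 0.0]
wrist_force: [-0.4, 0.2, -0.5]
opening: 0.318
crop origin 283 78 scale 6.4
crop origin 217 191 scale 9.600000000000001
0.11478409171104431 (array([ 0.56331476, -0.00123607]), np.float64(-168.60873413085938)) 0.12838014960289001
[ 0.5966 -0.0015] r 33.3 az -0.5
[ 0.5729 -0.0322] r 32.4 az -72.8
[ 5.636e-01 -5.000e-04] r 0.8 az 71.5
[0.5288 0.0064] r 35.3 az 167.6
[ 0.5367 -0.023 ] r 34.4 az -140.7
[0.55   0.0278] r 31.9 az 114.6
t 19.43 pos [ 0.4852 -0.2923  0.2196] yaw 60.1 tilt 0.06 F [ 0.2 -0.1 -1.3] open 0.319 q6 -0.23
turn(units of pi) [-0.0003  0.0001  0.0003] rows>= 1.0
shift after turn [ 1.6145 -0.3962  0.0482]
shift now [ 1.615  -0.3944  0.0478] mm [ 92.8 319.3  -9.6]
```

View pics/s16.png

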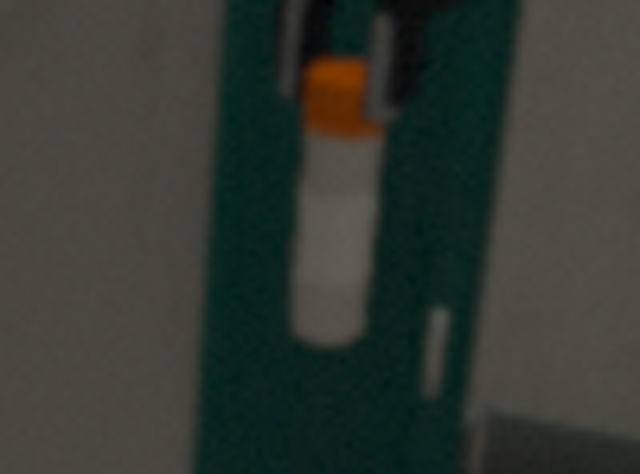

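View pics/t16.png

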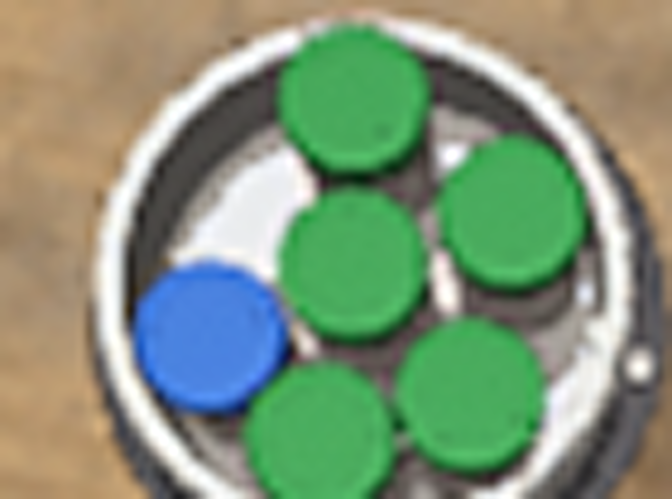

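Orange is held upright. The top view shows blue at az 115°, T1 at 0°, T4 at 168° and T5 at 219°. The slot for orange centres on az ≈57°, with about 2 mm of clearance each side. Moving over it.

```bash

python3 -m pendant '[[[0.1,-0.025,0,0,0,0],[0.18,-0.044,0.0,0,0,0],[0.22,-0.054,0,0,0,0],[0.22,-0.054,0,0,0,0],[0.22,-0.054,0.0,0,0,0],[0.22,-0.054,0.0,0,0,0],[0.18,-0.044,0.0,0,0,0],[0.1,-0.025,0.0,0,0,0],[0.04,-0.01,0,0,0,0],[0,0,0,0,0,0]]]'
python3 - <<'E'
from h import *
need([.581,.0265,.21],60)
E
```

```text
time_s: 20.68
eef_pos: [0.5652, 0.0222, 0.2083]
eef_rot: [-0.01, 0.865, 0.502, -0.006]
wrist_force: [0.1, -0.3, -0.5]
opening: 0.324
t 20.68 pos [0.5652 0.0222 0.2083] yaw 60.2 tilt 1.29 F [ 0.1 -0.3 -0.5] open 0.324 q6 0.34
turn(units of pi) [-0.0072  0.0001  0.0012] rows>= 1.0
shift after turn [ 0.0579  0.0576 -0.0087]
shift now [ 0.0577  0.0576 -0.01  ] mm [15.8  4.3  1.7]
```

```bash

python3 -m pendant '[[[0.055,0.055,0,-0.007,0,0.001],[0,0,0,0,0,0],[0,0,0,0,0,0]]]'
python3 - <<'E'
from h import *
need([.581,.0265,.2],60)
E
```

```text
time_s: 21.05
eef_pos: [0.581, 0.0247, 0.2076]
eef_rot: [0.001, 0.867, 0.499, -0.0]
wrist_force: [1.0, 0.4, -0.2]
opening: 0.322
t 21.05 pos [0.581  0.0247 0.2076] yaw 59.9 tilt 0.06 F [ 1.   0.4 -0.2] open 0.322 q6 0.37
turn(units of pi) [ 0.0002  0.0003 -0.0007] rows>= 1.0
shift after turn [ 0.0076 -0.0045  0.0378]
shift now [ 0.0077 -0.0046  0.0377] mm [-0.   1.8 -7.6]
```

```bash

python3 -m pendant '[[[0.008,-0.005,0.03,0,0,0],[0,0,0.01,0,0,0],[0,0,0,0,0,0]]]'
python3 - <<'E'
from h import *
need([.581,.0265,.18],60)
c=imaging.camera("side"); crop(c,"s17.png",[.5635,0,.125],40,11)
c=imaging.camera("top"); crop(c,"t17.png",[.5635,0,.125],40,11)
E
```

```text
time_s: 21.42
eef_pos: [0.5807, 0.0259, 0.1988]
eef_rot: [0.0, 0.867, 0.498, -0.0]
wrist_force: [-0.4, 0.6, -0.9]
opening: 0.319
t 21.43 pos [0.5807 0.0259 0.1988] yaw 59.8 tilt 0.07 F [-0.4  0.6 -0.9] open 0.319 q6 0.37
turn(units of pi) [ 0.0001  0.0004 -0.0012] rows>= 1.0
shift after turn [ 0.0036 -0.0001  0.094 ]
shift now [ 0.0037 -0.0002  0.094 ] mm [  0.3   0.6 -18.8]
crop origin 245 165 scale 8.8
crop origin 212 186 scale 8.8
```

View pics/s17.png

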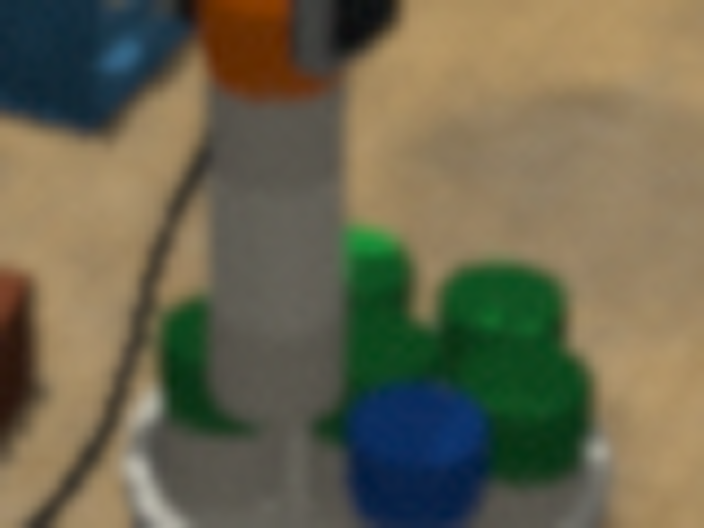

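View pics/t17.png

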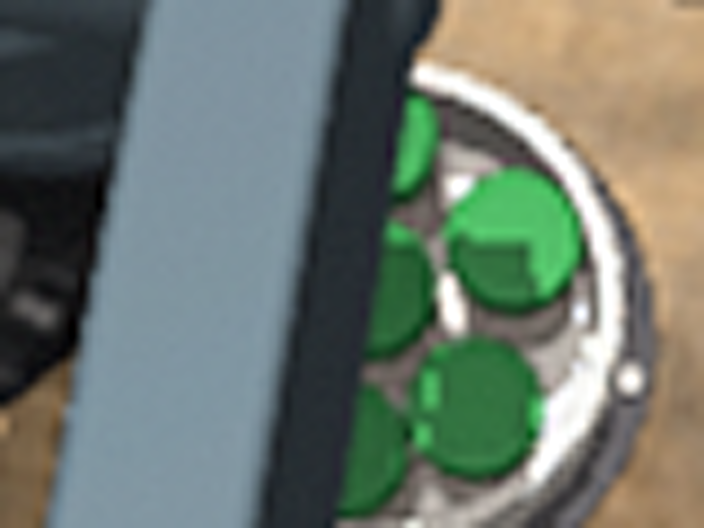

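```bash

python3 - <<'E'
from h import *
c=imaging.camera("side")
p=lambda o,s,x,y,z: ray(c,o[0]+(x+.5)/s-.5,o[1]+(y+.5)/s-.5,z)
f=p((245,165),8.8,278,388,.1118); b=p((245,165),8.8,418,430,.108); t=p((250,176),9.6,197,258,.108); m=p((250,176),9.6,357,272,.108)
print(f,b,t,m)
for k in(b,t,m): print((np.linalg.norm((f-k)[:2])*1e3).round(1))
th=np.linspace(0,6.28,60)
for X in ([.5807,.0259,.1118],):
  P=np.array([proj(c,[X[0]+.0142*np.cos(a),X[1]+.0142*np.sin(a),X[2]]) for a in th]); P=(P-[245-.5,165-.5])*8.8-.5; print(P.min(0),P.max(0))
E
```

```text
[0.57818264 0.02641306 0.1118    ] [0.54762458 0.03145195 0.108     ] [0.59345642 0.00306398 0.108     ] [0.56122901 0.0028029  0.108     ]
31.0
27.9
29.1
[199.61976782 346.63370874] [333.59545156 425.56050626]
```

The side view puts the foot slightly too close to T1 and the middle tube (27.9 and 29.1 mm, against 31 mm to blue). I'll shift +y by about 2.5 mm before entering.

```bash

python3 -m pendant '[[[0.012,-0.006,0,0,0,0],[0,0,0,0,0,0]]]'
python3 - <<'E'
from h import *
need([.581,.0285,.18],60)
c=imaging.camera("side"); crop(c,"s18.png",[.5635,0.005,.11],28,15)
E
```

```text
time_s: 21.82
eef_pos: [0.5812, 0.0288, 0.1994]
eef_rot: [0.001, 0.867, 0.498, -0.0]
wrist_force: [-0.7, 0.2, -0.6]
opening: 0.323
t 21.82 pos [0.5812 0.0288 0.1994] yaw 59.8 tilt 0.08 F [-0.7  0.2 -0.6] open 0.323 q6 0.37
turn(units of pi) [ 0.0004  0.0002 -0.0011] rows>= 1.0
shift after turn [-0.0017 -0.      0.0972]
shift now [-0.0016 -0.0001  0.0972] mm [ -0.2  -0.3 -19.4]
crop origin 257 182 scale 12.0
```

View pics/s18.png

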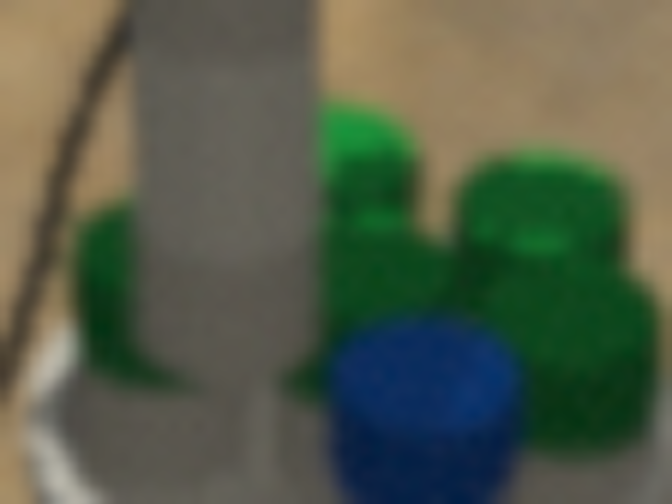

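```bash

python3 -m pendant '[[[0,0,0.022,0,0,0],[0,0,0.022,0,0,0],[0,0,0,0,0,0]]]'
python3 -m pendant '[[[0,0,0.022,0,0,0],[0,0,0.022,0,0,0],[0,0,0,0,0,0]]]'
python3 - <<'E'
from h import *
need([.581,.0285,.18],60)
c=imaging.camera("side"); crop(c,"s19.png",[.5635,0.005,.12],35,12)
E
```

```text
time_s: 22.25
eef_pos: [0.5811, 0.0287, 0.1898]
eef_rot: [0.001, 0.867, 0.499, -0.0]
wrist_force: [-0.6, 0.5, -0.8]
opening: 0.322
time_s: 22.62
eef_pos: [0.5809, 0.0287, 0.1802]
eef_rot: [0.0, 0.867, 0.498, -0.0]
wrist_force: [-0.9, 0.0, -0.9]
opening: 0.324
t 22.62 pos [0.5809 0.0287 0.1802] yaw 59.8 tilt 0.07 F [-0.9  0.  -0.9] open 0.324 q6 0.37
turn(units of pi) [ 0.0002  0.0003 -0.0011] rows>= 1.0
shift after turn [-0.0007  0.0007  0.0008]
shift now [-0.0007  0.0007  0.0008] mm [ 0.1 -0.2 -0.2]
crop origin 250 173 scale 9.600000000000001
```

View pics/s19.png

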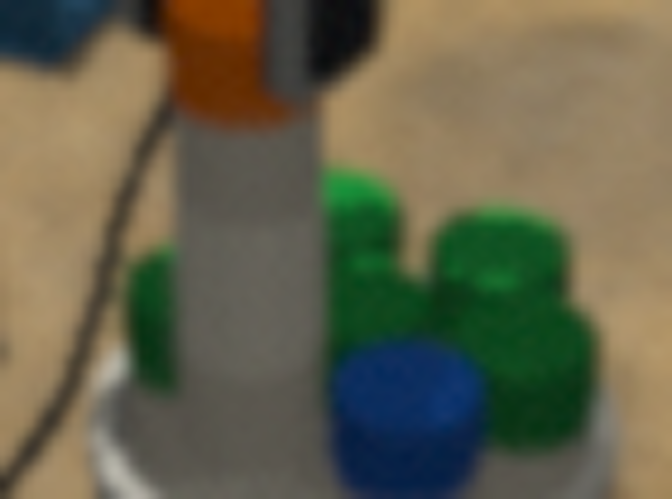

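```bash

python3 -m pendant '[[[-0.004,0,0.022,0,0,0],[0,0,0.022,0,0,0],[0,0,0,0,0,0]]]'
python3 -m pendant '[[[0,0,0.022,0,0,0],[0,0,0.022,0,0,0],[0,0,0,0,0,0]]]'
python3 - <<'E'
from h import *
need([.581,.028,.115],60)
E
```

```text
time_s: 23.05
eef_pos: [0.5807, 0.0279, 0.1711]
eef_rot: [0.001, 0.867, 0.498, -0.0]
wrist_force: [-0.6, -1.6, -1.6]
opening: 0.32
time_s: 23.42
eef_pos: [0.5807, 0.0279, 0.1617]
eef_rot: [0.001, 0.867, 0.498, -0.0]
wrist_force: [0.0, -0.6, -0.9]
opening: 0.321
t 23.43 pos [0.5807 0.0279 0.1617] yaw 59.8 tilt 0.08 F [ 0.  -0.6 -0.9] open 0.321 q6 0.37
turn(units of pi) [ 0.0003  0.0003 -0.0011] rows>= 1.0
shift after turn [0.0011 0.001  0.2333]
shift now [0.0013 0.0007 0.2333] mm [  0.3   0.1 -46.7]
```

Foot is inside the rim with no real force. Continuing down.

```bash

python3 -m pendant '[[[0,0,0.03,0,0,0],[0,0,0.04,0,0,0],[0,0,0.04,0,0,0],[0,0,0.03,0,0,0],[0,0,0,0,0,0]]]'
python3 -m pendant '[[[0,0,0.025,0,0,0],[0,0,0.03,0,0,0],[0,0,0.02,0,0,0],[0,0,0,0,0,0]]]'
python3 - <<'E'
from h import *
need([.581,.028,.112],60)
c=imaging.camera("side"); crop(c,"s20.png",[.5635,0.005,.12],35,12)
E
```

```text
time_s: 24.05
eef_pos: [0.5804, 0.0279, 0.1312]
eef_rot: [0.0, 0.867, 0.498, -0.0]
wrist_force: [0.4, 0.6, -1.4]
opening: 0.319
time_s: 24.55
eef_pos: [0.5807, 0.0278, 0.1154]
eef_rot: [0.001, 0.867, 0.498, -0.0]
wrist_force: [0.3, 0.2, 0.0]
opening: 0.317
t 24.55 pos [0.5807 0.0278 0.1154] yaw 59.8 tilt 0.07 F [0.3 0.2 0. ] open 0.317 q6 0.37
turn(units of pi) [ 0.0003  0.0003 -0.0011] rows>= 1.0
shift after turn [0.0015 0.0009 0.0172]
shift now [0.0015 0.0009 0.0172] mm [ 0.3  0.2 -3.4]
crop origin 250 173 scale 9.600000000000001
```

View pics/s20.png

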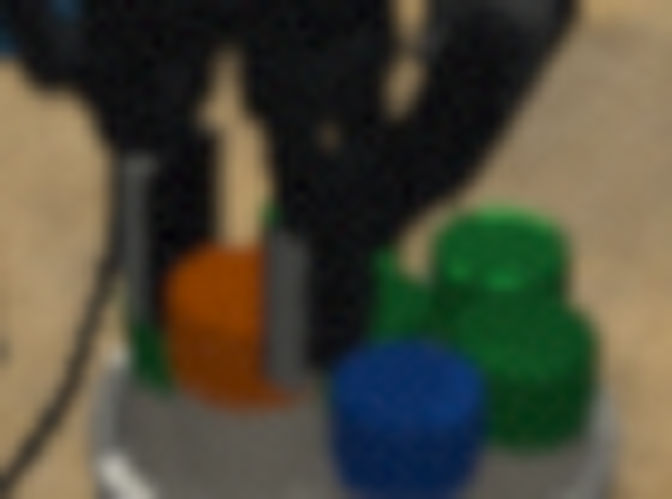

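```bash

python3 -m pendant '[[[0,0,0.018,0,0,0],[0,0,0,0,0,0]]]'
python3 -m pendant '[[[0,0,0,0,0,0],[0,0,0,0,0,0],[0,0,0,0,0,0],[0,0,0,0,0,0]]]' 0.5
python3 -m pendant '[[[0,0,-0.03,0,0,0],[0,0,-0.08,0,0,0],[0,0,-0.12,0,0,0],[0,0,-0.12,0,0,0],[0,0,-0.1,0,0,0]]]' 0.5
python3 - <<'E'
from h import *
need([.581,.028,.112],60)
c=imaging.camera("side"); crop(c,"s21.png",[.5635,0.005,.12],35,12)
E
```

```text
time_s: 24.85
eef_pos: [0.5811, 0.0278, 0.1121]
eef_rot: [0.001, 0.867, 0.498, 0.0]
wrist_force: [0.1, 0.1, -0.4]
opening: 0.323
time_s: 25.35
eef_pos: [0.5817, 0.0277, 0.1129]
eef_rot: [0.001, 0.867, 0.498, 0.001]
wrist_force: [-0.3, 0.8, -0.1]
opening: 0.5
time_s: 25.98
eef_pos: [0.5811, 0.0279, 0.2081]
eef_rot: [0.001, 0.867, 0.498, 0.0]
wrist_force: [0.0, -0.1, -0.5]
opening: 0.503
t 25.98 pos [0.5811 0.0279 0.2081] yaw 59.8 tilt 0.14 F [ 0.  -0.1 -0.5] open 0.503 q6 0.37
turn(units of pi) [ 0.0008  0.0001 -0.0011] rows>= 1.0
shift after turn [ 3.000e-04 -6.000e-04  4.804e-01]
shift now [ 0.0005 -0.0017  0.4803] mm [ -0.1   0.1 -96.1]
crop origin 250 173 scale 9.600000000000001
```

View pics/s21.png

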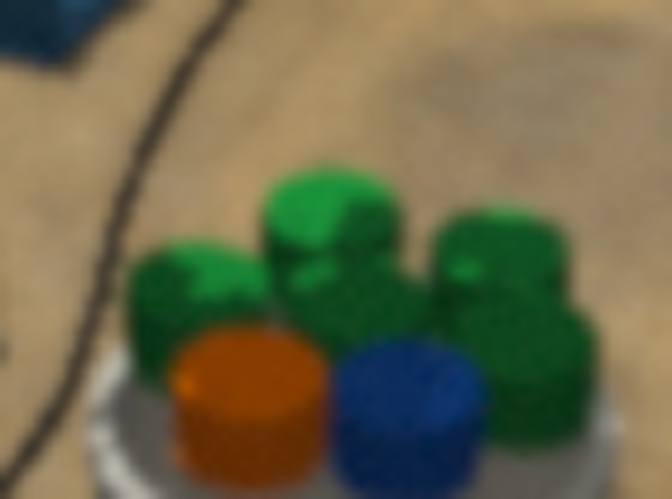

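Orange is down beside blue. I'll clear the arm and check from above.

```bash

python3 -m pendant '[[[-0.1,0.034,-0.05,0,0,0],[-0.18,0.062,-0.05,0,0,0],[-0.2,0.076,-0.05,0,0,0],[-0.2,0.076,0,0,0,0],[-0.2,0.076,0,0,0,0],[-0.1,0.04,0,0,0,0],[0,0,0,0,0,0],[0,0,0,0,0,0]]]'
python3 - <<'E'
from h import *
c=imaging.camera("top"); crop(c,"t22.png",[.5635,0,.11],35,12); s=imaging.camera("side"); crop(s,"s22.png",[.5635,0,.11],40,10)
cv2.imwrite("pics/t22f.png",c["pixels"])
for nm,k,r0 in(("top",c,[.5635,-.0012]),("side",s,[.5616,.0012])):
    g0=[[.5966,-.0015],[.5729,-.0322],[.5636,-.0005],[.5298,.0064],[.5377,-.022]]
    A,e=fitcaps(k,g0,.108); r=fitrim(k,r0); b=fitcaps(k,[[.55,.0278]],.108,"blue"); o=fitcaps(k,[[.58,.026]],.108,"orange"); print(nm,e,r,b[1],o[1])
    for a in np.vstack([A,b[0],o[0]]):
        d=a-r[0]; print(a.round(4),"r",(np.hypot(*d)*1e3).round(1),"az",np.degrees(np.arctan2(d[1],d[0])).round(1))
E
```

```text
time_s: 27.02
eef_pos: [0.5432, -0.1905, 0.2465]
eef_rot: [0.005, 0.867, 0.498, 0.003]
wrist_force: [-0.8, 0.5, 0.9]
opening: 0.5
crop origin 217 191 scale 9.600000000000001
crop origin 245 172 scale 8.0
top 0.11059988290071487 (array([ 0.56351096, -0.00105656]), np.float64(-160.61782836914062)) 0.132989302277565 0.26971468329429626
[ 0.5966 -0.001 ] r 33.1 az 0.2
[ 0.5729 -0.0321] r 32.5 az -73.1
[ 5.635e-01 -3.000e-04] r 0.8 az 91.8
[0.5288 0.0062] r 35.5 az 168.2
[ 0.5368 -0.023 ] r 34.6 az -140.5
[0.5502 0.0274] r 31.4 az 115.1
[0.5814 0.0281] r 34.2 az 58.4
side 0.21415217220783234 (array([0.5614772 , 0.00140402]), np.float64(-83.50520324707031)) 0.18780606985092163 0.1672401875257492
[ 5.96e-01 -1.00e-04] r 34.5 az -2.4
[ 0.5694 -0.0284] r 30.8 az -75.1
[ 0.5676 -0.0235] r 25.6 az -76.3
[5.28e-01 5.00e-04] r 33.5 az -178.4
[ 0.5345 -0.0218] r 35.6 az -139.3
[0.548  0.0245] r 26.7 az 120.2
[0.5797 0.0275] r 31.8 az 55.0
```

View pics/t22.png

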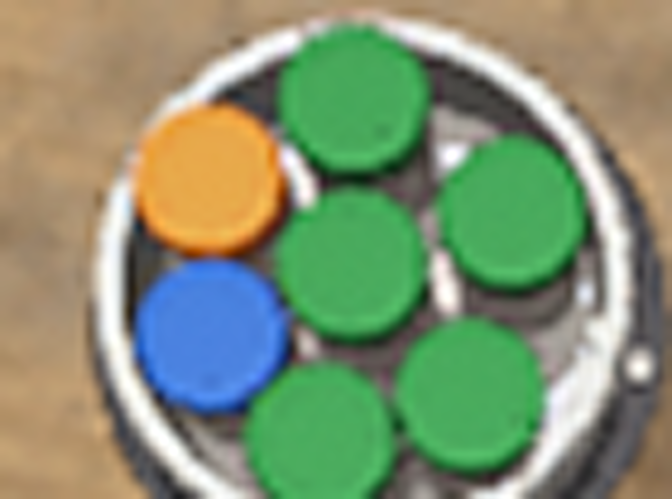

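View pics/s22.png

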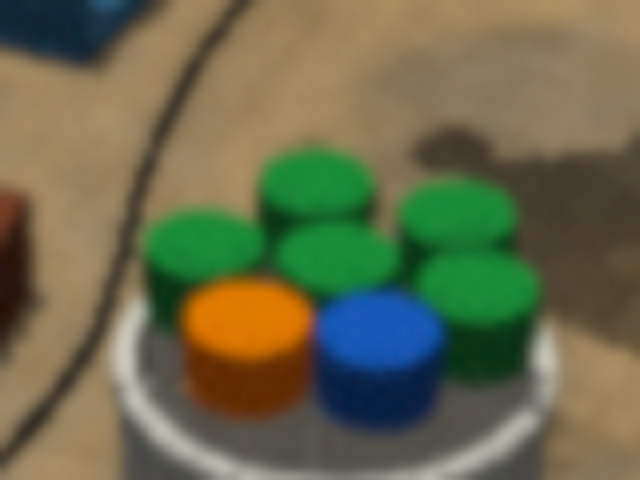

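View pics/t22f.png

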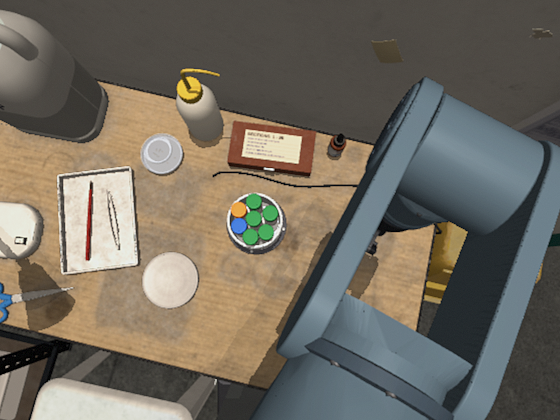

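Seven tubes show in the packed pattern. I'll triangulate the cap heights to check that orange is on the floor.

```bash

python3 - <<'E'
from h import *
c=imaging.camera("top"); s=imaging.camera("side")
def line(k,u,v): a=ray(k,u,v,0);b=ray(k,u,v,.2); return a,(b-a)/np.linalg.norm(b-a)
T={"orange":((209,177),(248,320)),"blue":((211,333),(380,332)),"T4":((321,435),(480,290)),"T1":((354,98),(205,243)),"mid":((351,262),(338,259)),"T2":((514,210),(318,184)),"T5":((470,393),(458,215))}
for n,(a,b) in T.items():
    p1,d1=line(c,217+(a[0]+.5)/9.6-.5,191+(a[1]+.5)/9.6-.5); p2,d2=line(s,245+(b[0]+.5)/8-.5,172+(b[1]+.5)/8-.5)
    t=np.linalg.lstsq(np.c_[d1,-d2],p2-p1,rcond=None)[0]; q1=p1+t[0]*d1;q2=p2+t[1]*d2
    print(n,((q1+q2)/2).round(4),"gap mm",(np.linalg.norm(q1-q2)*1e3).round(1))
st()
E
```

```text
orange [0.5801 0.0272 0.1056] gap mm 1.9
blue [0.5491 0.0271 0.1057] gap mm 2.1
T4 [0.5281 0.006  0.1051] gap mm 3.2
T1 [ 0.595  -0.0016  0.106 ] gap mm 2.0
mid [ 5.624e-01 -4.000e-04  1.057e-01] gap mm 2.0
T2 [ 0.5718 -0.0326  0.105 ] gap mm 2.4
T5 [ 0.5359 -0.0232  0.1059] gap mm 2.4
t 27.23 pos [ 0.5437 -0.1896  0.2465] yaw 59.8 tilt 0.63 F [-0.1  0.2  0.1] open 0.5 q6 -0.01
```

```bash
python3 -m pendant '[[[0,0,0,0,0,0],[0,0,0,0,0,0]]]'; python3 -c "
from bench import ctrl; print(ctrl.hand_in())"
```

```text
time_s: 27.48
eef_pos: [0.5439, -0.1883, 0.2465]
eef_rot: [0.005, 0.866, 0.5, 0.003]
wrist_force: [-0.4, 0.2, -0.5]
opening: 0.505
the job is handed in; nothing more can be done
None
```

The job is handed in at about 27.5 s, with all seven tubes standing in the canister, one in the middle and six round it.

I held the blue tube and used it to push two green-capped tubes counter-clockwise along the wall. Both slid, and the wrist force never rose above its roughly 1–2 N noise. I released blue next to them, then lowered orange into the gap that opened. No green tube was taken out or forced. Since those two slid, the fixed tube must be one of the two I never pushed.

**Last checks**
- **Height:** the seven cap tops triangulate to 105–106 mm, all within 1 mm of each other. The nominal height is 108 mm, so the 2 mm difference looks like camera calibration.
- **Position:** in the top view every tube is within 38 mm of the axis. The furthest reads 35.5 mm, although the wall should stop a tube at about 34 mm, so that tube leans slightly or the reading is about 1 mm off.
- **Camera disagreement:** the side-camera circle fits were poor, and one landed on the wrong cap. I relied on the top camera and on viewing the side pictures. The two cameras differed by 2–3 mm.
- **Bystanders:** I did not measure the dropper bottle or the flat tin. They look unmoved in the last top picture, and the arm never worked near them.
- **Arm:** it was clear of everything and still, with the gripper open.

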